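# Stack a filter cassette in its fixture and engage the hold knob

### The job

Take the orange gauge block out of the stacking fixture and stand it in the grey tray. Then build the filter cassette squarely in the fixture's pocket, every part flat and fully home: the blue body first, then every white spacer there is, then the brass disc, and gently set the steel weight upright and centred on the disc. Last, push the red hold knob down, turn it clockwise to the green mark and let it spring back up so that it stays latched there; leave the other things on the bench alone.

Things in the scene. Friction and masses are not known exactly. Their poses are not given: they have to be found in the camera images.
- fixture: Aluminium fixture fixed to the bench, 100 x 100 x 12 mm base plate, origin at the centre of its underside; x, y along the sides of its square pocket, z up. Pocket: 49 mm square, between four steel corner guides 6 mm thick: straight to 50 mm above the pocket floor, then flaring out 10 mm more (tops 72 mm above the bench). The middle 34 mm of each side is open, for fingers.
- pocket_floor (a point): Centre of the pocket's floor, 12 mm above the bench; axes as the fixture's. Parts rest on this floor.
- gauge_center (a point): Orange gauge block, 150 g, standing in the pocket at the start: 46 x 46 x 56 mm block, on top an upright round black grip 24 mm across and 32 mm tall (88 mm in all). This point is on its axis, 44 mm above its underside; the grip runs from 12 to 44 mm above this point. z up, x and y along its sides.
- tray_in (a point): Centre of the inner floor (5 mm above the bench) of a grey tray fixed to the bench, 90 x 90 mm outside, 82 mm square inside, rim 14 mm high.
- cassette_body_center (a point): Blue cassette body, 46 x 46 x 20 mm, 60 g; seen from above it is a 46 mm square; its x and y axes run along its sides, z up. This point is its centre, 10 mm above its underside. Lies flat on the bench at the start.
- spacer1_center (a point): White spacer plate, 46 x 46 x 8 mm, 30 g; seen from above it is a 46 mm square; its x and y axes run along its sides, z up. This point is its centre, 4 mm above its underside. Lies flat on the bench at the start. One, two or all three of the spacers are present; they are alike and may go in any order.
- spacer2_center (a point): White spacer plate, 46 x 46 x 8 mm, 30 g; seen from above it is a 46 mm square; its x and y axes run along its sides, z up. This point is its centre, 4 mm above its underside. Lies flat on the bench at the start. One, two or all three of the spacers are present; they are alike and may go in any order.
- spacer3_center (a point): White spacer plate, 46 x 46 x 8 mm, 30 g; seen from above it is a 46 mm square; its x and y axes run along its sides, z up. This point is its centre, 4 mm above its underside. Lies flat on the bench at the start. One, two or all three of the spacers are present; they are alike and may go in any order.
- disc_center (a point): Brass top disc with four flats and small cut corners (46 mm across the flats, each flat 38 mm long), 8 mm thick, 60 g, a round copper-coloured face on top; x and y axes square to the flats, z up. This point is its centre, 4 mm above its underside. Lies flat on the bench at the start.
- weight_center (a point): Steel pressing weight, about 0.3 to 0.5 kg: disc 44 mm across and 20 mm thick with an upright round black grip on top, 24 mm across and 34 mm tall (54 mm in all). This point is on its axis, 27 mm above its underside; the grip runs from 7 mm below to 27 mm above this point; z up.
- knob_grip (a point): Red hold knob on a white console fixed to the bench (100 x 120 x 30 mm). Point on the knob's vertical axis, 65 mm above the bench when up; moves with it. Upright bar grip 14 mm thick, 42 mm long, 32 mm tall (22 mm below to 10 mm above this point), on a 44 mm round skirt. The bar lies along this frame's x, turning with it; white pointer at its -x end. Marks: red = start, green = 1.2 rad clockwise.
- hold_press (a joint): How far the knob is pushed down: 0 up, 0.007 m fully down. Spring: 2.8 N to start, 7.7 N fully down; it springs up when let go.
- hold_turn (a joint): Turn of the knob, clockwise from above: 0 at the red mark, stop at 1.25 rad. While up, a catch holds it at red (play about 0.15 rad); pushed at least 6 mm down it turns freely. Beyond 1.1 rad it can spring up again and is then latched at green; let go in between, it stays partly down and unlatched.
- vial: Bystander to be left alone: small amber glass vial with blue cap, 24 mm across, 40 mm tall; origin at the centre of its underside.
- jar: Bystander to be left alone: clear glass jar with white cap, 48 mm across, 50 mm tall; origin at the centre of its underside.
- dish: Bystander to be left alone: shallow glass dish, 80 mm across, 15 mm tall; origin at the centre of its underside.
- spanner: Bystander to be left alone: steel open-ended spanner, 150 mm long, lying flat; origin at the centre of its underside.
- marker: Bystander to be left alone: green marker pen, 132 mm long, 12 mm thick, lying flat; origin at the centre of its underside.
- solvent: Bystander to be left alone: amber solvent bottle with blue cap, 80 mm across, 150 mm tall; origin at the centre of its underside.

How it is judged:
On the way, in this order (a step that is already met when the one before it is completed fails the run):
1. the gauge block stands in the tray (horizontal distance between gauge_center and tray_in below 0.028 m and angle between gauge_center's own z axis and vertical below 0.08 rad and z of gauge_center in the frame of tray_in below 0.047 m), for 0.2 s.
2. the blue body sits flat on the pocket floor (horizontal distance between cassette_body_center and pocket_floor below 0.004 m and z of cassette_body_center in the frame of pocket_floor between 0.007 and 0.0125 m and angle between cassette_body_center's own z axis and vertical below 0.06 rad), for 0.2 s.
3. all white spacers that are present lie flat in the pocket on the body (horizontal distance between each of spacer1_center, spacer2_center, spacer3_center and pocket_floor below 0.004 m and z of spacer1_center in the frame of pocket_floor between 0.0215 and 0.043 m and angle between each of spacer1_center, spacer2_center, spacer3_center's own z axis and vertical below 0.06 rad and z of spacer2_center in the frame of pocket_floor between 0.0215 and 0.043 m and z of spacer3_center in the frame of pocket_floor between 0.0215 and 0.043 m), for 0.2 s.
4. the brass disc lies flat in the pocket on top of the spacers (horizontal distance between disc_center and pocket_floor below 0.004 m and z of disc_center in the frame of pocket_floor between 0.0295 and 0.051 m and angle between disc_center's own z axis and vertical below 0.06 rad and z of disc_center in the frame of spacer1_center above 0.006 m and z of disc_center in the frame of spacer2_center above 0.006 m and z of disc_center in the frame of spacer3_center above 0.006 m), for 0.2 s.
5. the weight stands on the disc (horizontal distance between weight_center and pocket_floor below 0.007 m and angle between weight_center's own z axis and vertical below 0.06 rad and z of weight_center in the frame of disc_center between 0.0285 and 0.0335 m), for 0.2 s.
6. the hold knob is turned while pushed down (value of joint hold_press above 0.004 m and value of joint hold_turn above 0.5 rad), for 0.05 s.
At the end, for the whole second after the job is handed in: Gauge block upright in the tray; in the pocket, flat (0.06 rad) and centred to 4 mm: body on the floor, then all spacers present, then the disc; weight upright on the disc, centred to 7 mm; hold knob past 1.03 rad and sprung up (under 2 mm down); all at rest (all of step 1 and all of step 2 and all of step 3 and all of step 4 and all of step 5 and value of joint hold_turn above 1.03 rad and value of joint hold_press below 0.002 m and linear speed of each of gauge, cassette_body, spacer1, spacer2, spacer3, disc, weight below 0.02 m/s); the robot touches nothing.
It fails at once if a bystander is moved by more than 4 cm (distance of any of vial, jar, dish, spanner, marker, solvent from where it was at the start of the episode above 0.04 m).
It fails at once if the weight is dropped or rammed onto the disc (over 80 N) (contact force between weight and disc above 80 N).
Of spacer1, spacer2, spacer3 only 1 to 3 are there at a start; the rules pass over those that are not, and their reading is None.
At some moment in a run one of cassette_body, spacer1, spacer2, spacer3, disc may be knocked a few centimetres aside while the robot is not near it.
It also fails if it takes over 210 s, if anything falls off the work surface, if the arm or the gripper's body presses on something with over 40 N, if the wrist force passes 120 N, or if a joint passes its speed limit or range.

### The arm

A 6-joint arm with a two-finger parallel gripper is mounted at the origin on the work surface. World frame = base frame: x ahead of the robot, y to its left, z up, the work surface at z = 0. Lengths are in m, angles in rad, forces in N, time in s.
With the tool pointing down it reaches from about 0.25 to 0.775 m from the base axis. Payload 4 kg.
Tool frame: the origin (TCP) lies on the centre line of the jaws, within the pads' length; the fingertips stand 19 mm ahead of it and the grasp point (between the pads) is the TCP (tip_reach is the distance from the TCP to the fingertips, in m); z points along the fingers, x is the direction in which the jaws open and shut, and the axes are right-handed (so a half turn about z gives the same grasp; the last joint's range is limited). The gripper opens to 85 mm and grips with 20 to 120 N. Pads are 22 mm wide; open, the fingers measure 114 mm over their backs; the gripper's body (76 mm by 85 mm) begins 54 mm behind the grasp point. The pads swing forward as they close: fully open they stand 13 mm farther back than shut.
Start: joints at [1.024, 0.087, 1.371, -0, 1.684, -0.103], TCP at [0.236, 0.497, 0.25] pointing down, gripper open.
Joint ranges: [-3.1, 3.1], [-0.76, 2.03], [0.27, 2.55], [-1.08, 4.22], [0.17, 2.65], [-2.57, 2.57]. Speed limits (rad/s): [2.79, 2.79, 3.14, 3.14, 3.14, 3.14].

### API

Orientations are given as a rotation vector (axis times angle).
In Python, from bench import read_state, get_image, finish_job, search_frame, regions_of, tip_reach gives the robot as it stands.
- The arm moves only by the tool carry_out, never from a script. Its arguments are lists of equal length, an entry for each row: "delta_pos": the shift along the tool's x, y, z in mm, a list of three; "roll": the turn about the tool's z in degrees; "jaw": the gripper's target within -1 to 1 (shut at 1, half-way at 0, fully open at -1). A call has 1 to 8 rows; each row is the pose to reach, as a shift and turn from the pose commanded when the call began, along the tool's axes at that moment; what a row does not reach only later rows make up. A row lasts 1/10 s, in which the tool goes at most 50 mm and 8.59 degrees, less where a joint would pass 70% of its speed; a pose out of reach is approached as far as the arm can. A call with a gripper value outside its range is refused whole. The fingers move at their own pace and stop on an object; "force" is the grip in N (left out, the last holds). Time passes only in rows, so rows that repeat a pose let the fingers close. It gives the time, the measured TCP pose, the force and the opening at its end, in the units of the state.
- read_state(): the state, without advancing time (a new reading comes with each control period).
- get_image(name): name is "side" or "top"; returns a dict with "color" (400x640x3 uint8, red, green, blue), "z_map" (400x640 float32, m along the optical axis (not along the pixel's ray), 0 where there is no reading), "mtx" (3x3 intrinsics, pixels), "extrinsics" (4x4, takes a point from camera to world coordinates). Camera axes: x right, y up, looking along -z (the intrinsics and any distortion apply to the point x, -y, -z); pixel columns grow to the right and rows downward; lengths in m; the calibration is good to about 2 mm. A picture is of the moment at which its call begins.
- finish_job(): hands the job in, once; it reports no verdict.
Trained networks look in the newest picture that a camera, given by its name, has taken for a name from the list of things; names that differ only in an ending like _2 or _b are one class to them, and where a whole thing is asked for, a point or a joint stands for the part that bears it (a point fixed in the world has none). Each returns a list of dicts, best first, with "confidence" (0 to 1); they miss things now and then, are a little off and sometimes report something else, mostly with a low value. They report only what shows in the picture. A call takes as long as a camera call.
- search_frame(thing, camera): "bbox" ([left, top, width, height] in pixels, round what is visible of it).
- regions_of(thing, camera): "mask" (400x640 bool, what is visible of it) and "bbox" ([left, top, width, height] in pixels, round what is visible of it).
The state is a dict: "time": time; "joint_pos": joint angles; "qd": joint speeds; "tau": joint torques, N m; "eef_pos": TCP position; "tool_rot": TCP orientation; "force": force on the tool from outside, world axes, zero at the start; "wrist_torque": the same for the moment, N m; "gripper_width": finger opening in m.
Only numpy, scipy, OpenCV 4.12 (cv2) and the standard library are available. Lean on these libraries where they do the work, as an engineer would, in place of code of your own. Each camera call takes 0.05 s, during which the arm holds its last target.

## Working session

There is one attempt and no reset: what is moved stays moved. The work goes in short steps, Python scripts to look and compute and a tool call to move; the robot and the scene stay as the last step left them, time stands still between calls to the robot, and variables do not carry over. Pictures are saved under pics/ and viewed, and the job is handed in when it is done.

Besides the shell and the picture viewer there is one more tool, called after "Call:" as a command line: name --pt "numbers of a row" for each row, then --argument value for the rest. carry_out: Moves the arm, as the interface text tells. Its arguments: {"type":"object","properties":{"delta_pos":{"type":"array","items":{"type":"array","items":{"type":"number"}}},"roll":{"type":"array","items":{"type":"number"}},"jaw":{"type":"array","items":{"type":"number"}},"force":{"type":"number"}},"required":["delta_pos","roll","jaw"]}

```bash
ls; mkdir -p pics
cat > h.py <<'E'
import numpy as np, cv2
from bench import *
def snap(cam,fn=None):
    im=get_image(cam)
    if fn: cv2.imwrite('pics/'+fn,im['color'][:,:,::-1])
    return im
def pts(im,mask=None):
    z=im['z_map']; K=im['mtx']; T=im['extrinsics']
    v,u=np.mgrid[0:z.shape[0],0:z.shape[1]]
    P=np.stack([(u-K[0,2])/K[0,0]*z,-(v-K[1,2])/K[1,1]*z,-z],-1)
    W=P@T[:3,:3].T+T[:3,3]
    W[z<=0]=np.nan
    return W
def proj(im,p):
    K=im['mtx'];T=np.linalg.inv(im['extrinsics']);c=T[:3,:3]@np.array(p)+T[:3,3]
    return K[0,0]*c[0]/-c[2]+K[0,2],K[1,1]*-c[1]/-c[2]+K[1,2]
E
python3 - <<'E'
from h import *
for c in('top','side'):
    im=snap(c,c+'0.png');print(c,im['mtx'],im['extrinsics'].round(3),[k for k in im])
s=read_state();print(s)
E
```

```text
pics
top [[493.04494132   0.         317.2114558 ]
 [  0.         493.04494132 198.36916828]
 [  0.           0.           1.        ]] [[ 0.024  0.998 -0.063  0.526]
 [-1.     0.025  0.014 -0.064]
 [ 0.016  0.062  0.998  1.388]
 [ 0.     0.     0.     1.   ]] ['color', 'z_map', 'mtx', 'extrinsics']
side [[510.43510205   0.         323.78886268]
 [  0.         510.43510205 205.50666039]
 [  0.           0.           1.        ]] [[-0.995  0.069 -0.075  0.482]
 [-0.101 -0.669  0.736  0.863]
 [ 0.001  0.74   0.672  0.906]
 [ 0.     0.     0.     1.   ]] ['color', 'z_map', 'mtx', 'extrinsics']
{'time': 0.1, 'joint_pos': array([ 1.02389461e+00,  8.78982701e-02,  1.37211911e+00, -7.34814117e-06,
        1.68361716e+00, -1.03107820e-01]), 'qd': array([ 0.00068136, -0.00182764, -0.00289489, -0.00095175,  0.00170829,
        0.00042432]), 'tau': array([ 1.60691419e-03, -3.53015578e+01, -3.14217746e+01, -1.39950880e-04,
        7.93676998e-03,  8.43465244e-06]), 'eef_pos': array([0.23594456, 0.49635749, 0.24923865]), 'tool_rot': array([ 2.65509851,  1.67758983, -0.0028675 ]), 'force': array([-0.08064747,  0.39572396, -0.73883648]), 'wrist_torque': array([-0.03852582, -0.02024447,  0.03618952]), 'gripper_width': 0.0855998888984216}
```

View pics/top0.png

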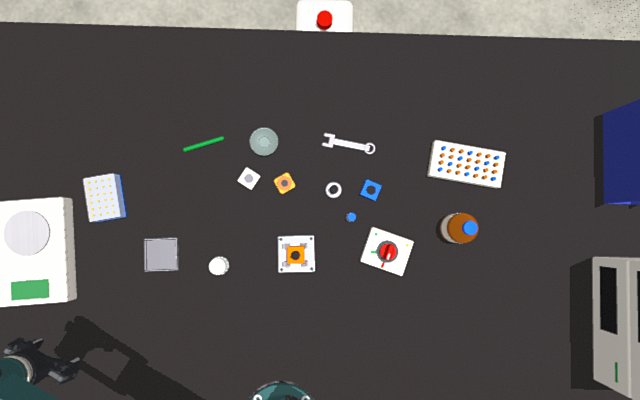

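View pics/side0.png

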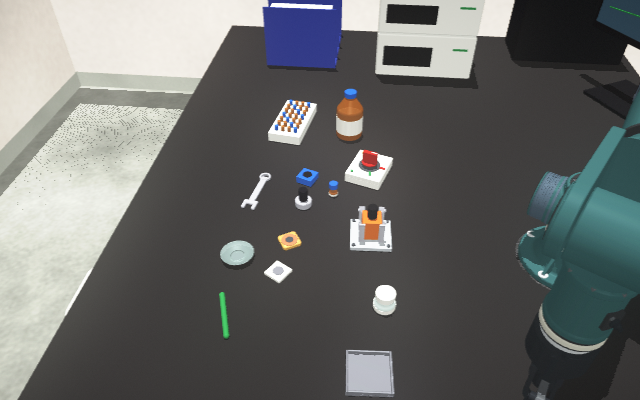

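Run:
```python
from h import *
im={c:snap(c) for c in('top','side')}
for n in ['fixture','gauge_center','tray_in','cassette_body_center','spacer1_center','disc_center','weight_center','knob_grip','vial','jar','dish','spanner','marker','solvent']:
  for c in('top','side'):
    W=pts(im[c])
    for r in regions_of(n,c)[:4]:
        m=r['mask']; w=W[m]; w=w[~np.isnan(w[:,0])]
        if len(w)==0: print(n,c,r['bbox'],r['confidence'],'nodepth');continue
        zt=np.percentile(w[:,2],90); t=w[w[:,2]>zt-.006]
        print(n,c,np.round(r['bbox']),round(r['confidence'],2),'px',m.sum(),'med',np.median(w,0).round(4),'topz',zt.round(4),'topmid',((np.percentile(t,3,0)+np.percentile(t,97,0))/2).round(4)[:2])
for c in im:
    z=im[c]['color']; 
    cv2.imwrite('pics/crop_%s.png'%c, cv2.resize(z[120:290,130:420,::-1] if c=='top' else z[140:340,200:420,::-1],None,fx=2.7,fy=2.7,interpolation=cv2.INTER_CUBIC))
```

```text
fixture top [276. 235.  38.  37.] 0.6 px 980 med [ 0.46   -0.03    0.0136] topz 0.0655 topmid [ 0.4576 -0.0292]
fixture top [251. 130.  28.  22.] 0.55 px 572 med [0.7712 0.0707 0.01  ] topz 0.0156 topmid [0.7697 0.0694]
fixture side [349. 205.  41.  48.] 0.66 px 1061 med [ 4.618e-01 -3.000e-04  1.230e-02] topz 0.0637 topmid [ 0.4576 -0.0282]
fixture side [296. 170.  21.  14.] 0.25 px 297 med [ 0.6378 -0.2237  0.0175] topz 0.0212 topmid [ 0.6407 -0.2295]
gauge_center top [286. 246.  20.  17.] 0.86 px 327 med [ 0.4583 -0.03    0.0695] topz 0.1 topmid [ 0.4583 -0.0287]
gauge_center top [146. 239.  35.  34.] 0.42 px 1136 med [0.4475 0.3449 0.0053] topz 0.0138 topmid [0.4479 0.343 ]
gauge_center side [363. 203.  19.  37.] 0.69 px 535 med [ 0.4576 -0.012   0.066 ] topz 0.0954 topmid [ 0.4585 -0.0261]
tray_in top [144. 240.  37.  33.] 0.76 px 1118 med [0.4463 0.3448 0.0054] topz 0.0139 topmid [0.4479 0.343 ]
tray_in top [379. 246.  17.  12.] 0.59 px 206 med [ 0.4724 -0.2761  0.0485] topz 0.0773 topmid [ 0.4721 -0.2786]
tray_in side [346. 349.  50.  48.] 0.76 px 2236 med [0.4471 0.3459 0.003
[... 2749 characters left out ...]
0.0776 topmid [ 0.4713 -0.2786]
marker top [278. 234.  39.  39.] 0.35 px 939 med [ 0.4598 -0.0307  0.0136] topz 0.0664 topmid [ 0.4576 -0.0292]
marker side [219. 290.  11.  48.] 0.76 px 276 med [0.7565 0.248  0.0095] topz 0.0121 topmid [0.759  0.2418]
solvent top [442. 213.  36.  29.] 0.57 px 968 med [ 0.5381 -0.4532  0.1057] topz 0.1501 topmid [ 0.539  -0.4689]
solvent top [286. 247.  17.  18.] 0.49 px 289 med [ 0.4603 -0.0312  0.0699] topz 0.1007 topmid [ 0.4583 -0.0287]
solvent top [237. 167.  20.  21.] 0.33 px 299 med [0.6652 0.1103 0.0084] topz 0.0123 topmid [0.6639 0.1094]
solvent side [338.  88.  25.  52.] 0.85 px 1192 med [ 0.5406 -0.4426  0.0743] topz 0.1296 topmid [ 0.5411 -0.4646]
```

View pics/crop_top.png

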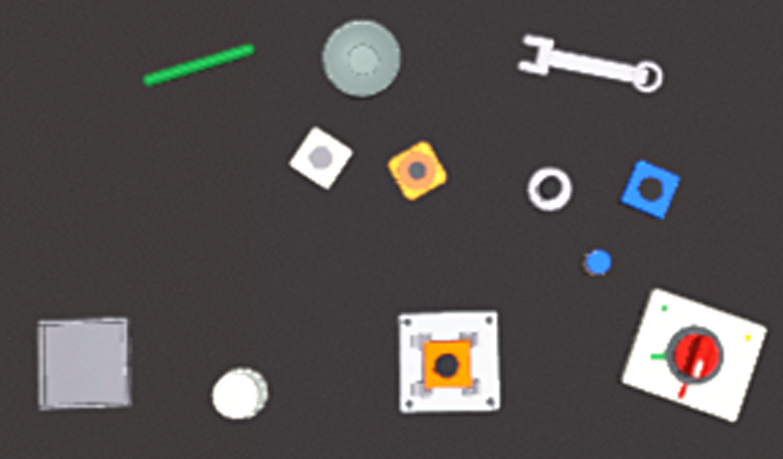

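View pics/crop_side.png

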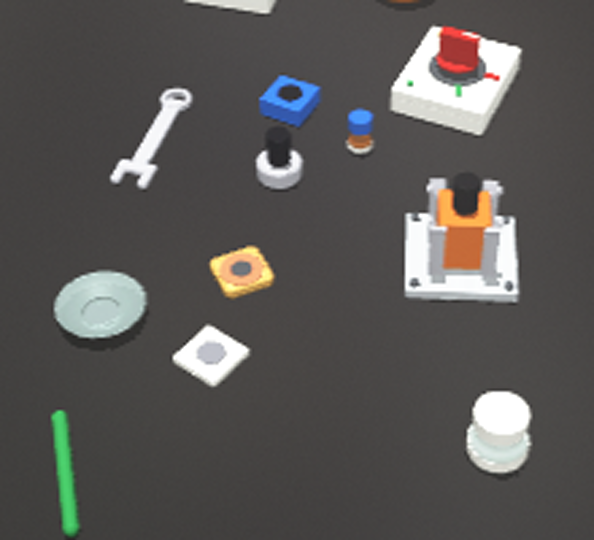

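```bash
cat >> h.py <<'E'
from scipy.optimize import minimize
def boxv(x,y,yaw,prof):
    # prof: list of (z, list of xy)
    c,s=np.cos(yaw),np.sin(yaw); out=[]
    for z,p in prof:
        p=np.array(p); q=p@np.array([[c,s],[-s,c]])
        out.append(np.c_[q[:,0]+x,q[:,1]+y,np.full(len(q),z)])
    return np.vstack(out)
def sq(a,b=None):
    b=b or a; return [(-a/2,-b/2),(a/2,-b/2),(a/2,b/2),(-a/2,b/2)]
def circ(d,n=40):
    t=np.linspace(0,2*np.pi,n,endpoint=False); return np.c_[np.cos(t),np.sin(t)]*d/2
def octo(a=.046,f=.038):
    h=a/2;g=f/2; return [(h,-g),(h,g),(g,h),(-g,h),(-h,g),(-h,-g),(-g,-h),(g,-h)]
def cover(im,V,box,S=8):
    x0,y0,x1,y1=box
    T=np.linalg.inv(im['extrinsics']);K=im['mtx'];c=V@T[:3,:3].T+T[:3,3]
    u=K[0,0]*c[:,0]/-c[:,2]+K[0,2]; v=-K[1,1]*c[:,1]/-c[:,2]+K[1,2]
    P=np.c_[(u-x0+.5)*S-.5,(v-y0+.5)*S-.5].astype(np.float32)
    hull=cv2.convexHull(P)
    M=np.zeros(((y1-y0)*S,(x1-x0)*S),np.float32)
    cv2.fillConvexPoly(M,np.round(hull*16).astype(np.int32),1.0,lineType=cv2.LINE_8,shift=4)
    return cv2.resize(M,(x1-x0,y1-y0),interpolation=cv2.INTER_AREA)
def fit(im,obs,box,prof,p0,yaw=True):
    f=lambda p:np.sum((cover(im,boxv(p[0]/1e3,p[1]/1e3,(p[2] if yaw else 0)/57.3,prof),box)-obs)**2)
    best=None
    for dy in ((-35,-20,-5,10,25,40) if yaw else (0,)):
        s0=np.array([p0[0]*1e3,p0[1]*1e3,dy])[:3 if yaw else 2]
        sim=np.vstack([s0]+[s0+d for d in np.diag([6,6,10.])[:len(s0),:len(s0)]])
        r=minimize(f,s0,method='Nelder-Mead',options=dict(initial_simplex=sim,xatol=.02,fatol=.01,maxiter=300))
        if best is None or r.fun<best.fun: best=r
    return best.x,best.fun
def bgdiff(im,box,thr=40):
    x0,y0,x1,y1=box; I=im['color'][y0:y1,x0:x1].astype(float)
    return (np.abs(I-np.median(I.reshape(-1,3)[I.reshape(-1,3).sum(1)<250],0)).max(2)>thr).astype(float)
def around(im,p,r=20):
    u,v=proj(im,p); u,v=int(round(u)),int(round(v)); return (max(u-r,0),max(v-r,0),min(u+r,640),min(v+r,400))
PB=[(0,sq(.046)),(.02,sq(.046))];PS=[(0,sq(.046)),(.008,sq(.046))];PD=[(0,octo()),(.008,octo())]
PW=[(0,circ(.044)),(.02,circ(.044))];PT=[(0,sq(.09)),(.014,sq(.09))];PF=[(0,sq(.1)),(.012,sq(.1))]
E
python3 - <<'E'
from h import *
im={c:snap(c) for c in('top','side')}
for n,prof,p,r,cams in [('body',PB,(.640,-.231),19,'ts'),('spacer',PS,(.665,.110),18,'ts'),('disc',PD,(.654,.010),18,'ts'),('weight',PW,(.636,-.128),16,'t'),('tray',PT,(.4475,.345),26,'ts'),('fixture',PF,(.458,-.029),26,'t')]:
  for c in im:
    if c[0] not in cams: continue
    b=around(im[c],(*p,.01),r+(8 if c=='side' and r>20 else 0)); o=bgdiff(im[c],b)
    x,e=fit(im[c],o,b,prof,p,n!='weight'); print(n,c,np.round(x,2),round(e,1),o.sum())
  cv2.imwrite('pics/m_%s.png'%n,cv2.resize(o*255,None,fx=6,fy=6))
E
```

```text
body top [ 641.41 -233.21   69.02] 60.9 265.0
body side [ 640.65 -232.38  -21.33] 43.2 266.0
spacer top [665.75 110.81 -31.03] 30.9 322.0
spacer side [665.02 109.56 -30.7 ] 6.2 382.0
disc top [655.24   9.84  31.71] 37.3 320.0
disc side [653.66   8.87  30.91] 10.9 324.0
weight top [ 638.61 -128.23] 62.8 168.0
tray top [447.89 346.68   3.49] 25.5 1120.0
tray side [446.99 344.56   3.6 ] 38.1 2154.0
fixture top [457.66 -28.85   2.31] 93.1 1336.0[ WARN:0@3.678] global loadsave.cpp:1063 imwrite_ Unsupported depth image for selected encoder is fallbacked to CV_8U.
```

```bash
cat >> h.py <<'E'
from scipy.spatial.transform import Rotation as Rn
def plan(*targets):
    s=read_state(); R=Rn.from_rotvec(s['tool_rot']).as_matrix(); phi=np.degrees(np.arctan2(R[1,0],R[0,0]))
    print('t',round(s['time'],2),'pos',s['eef_pos'].round(4),'phi',round(phi,2),'tilt',np.degrees(np.arccos(-R[2,2])).round(2),'w',round(s['gripper_width'],4),'F',np.round(s['force'],1),'tip',tip_reach() if callable(tip_reach) else tip_reach)
    for x,y,z,f in targets:
        d=R.T@(np.array([x,y,z])-s['eef_pos'])*1e3
        r=(phi-f+90)%180-90
        print('->',(x,y,z,f),'delta',d.round(1),'roll',round(r,2),'rows',np.ceil(max(np.linalg.norm(d)/50,abs(r)/8.59)))
E
python3 - <<'E'
from h import *
plan((.4573,-.029,.16,2.3),)
E
```

```text
t 1.7 pos [0.2362 0.4967 0.2503] phi 64.57 tilt 0.0 w 0.0857 F [ 0.6 -0.1  0.1] tip 0.019
-> (0.4573, -0.029, 0.16, 2.3) delta [-379.9  425.4   90.3] roll 62.27 rows 12.0
```

```bash
cat >> h.py <<'E'
import json
def _ax(phi):
    p=np.radians(phi); return np.array([[np.cos(p),np.sin(p),0],[np.sin(p),-np.cos(p),0],[0,0,-1.]]).T
def cmd(): return json.load(open('c.json'))
def did(*moves):
    c=cmd()
    for dx,dy,dz,r in moves:
        c['p']=list(np.array(c['p'])+_ax(c['phi'])@np.array([dx,dy,dz])/1e3); c['phi']-=r
    json.dump(c,open('c.json','w'))
def go(*targets,do=()):
    """targets chained from commanded pose, each its own call"""
    did(*do); c=cmd(); s=read_state(); R=Rn.from_rotvec(s['tool_rot']).as_matrix()
    print('t',round(s['time'],2),'cmd',np.round(c['p'],4),round(c['phi'],2),'meas-cmd mm',((s['eef_pos']-c['p'])*1e3).round(1),'phi',round(np.degrees(np.arctan2(R[1,0],R[0,0])),2),'tilt',np.degrees(np.arccos(-R[2,2])).round(2),'w',round(s['gripper_width'],4),'F',np.round(s['force'],1))
    p=np.array(c['p']);phi=c['phi']
    for x,y,z,f in targets:
        d=(_ax(phi).T@(np.array([x,y,z])-p)*1e3).round(1); r=round((phi-f+90)%180-90,1)
        print('->',(x,y,z,f),'delta',d,'roll',r,'rows',np.ceil(max(np.linalg.norm(d)/50,abs(r)/8.59)))
        p=p+_ax(phi)@d/1e3; phi-=r
E
echo '{"p":[0.236,0.497,0.25],"phi":64.57}' > c.json
python3 - <<'E'
from h import *
go((.35,.24,.2,33),(.4573,-.029,.17,2.3),(.4573,-.029,.088,2.3))
E
```

```text
t 1.7 cmd [0.236 0.497 0.25 ] 64.57 meas-cmd mm [ 0.2 -0.3  0.3] phi 64.57 tilt 0.0 w 0.0857 F [ 0.6 -0.1  0.1]
-> (0.35, 0.24, 0.2, 33) delta [-183.1  213.3   50. ] roll 31.6 rows 6.0
-> (0.4573, -0.029, 0.17, 2.3) delta [-56.4 284.1  30. ] roll 30.7 rows 6.0
-> (0.4573, -0.029, 0.088, 2.3) delta [ 0.  0. 82.] roll -0.0 rows 2.0
```

Call:
carry_out --pt "-183 213 50" --pt "-183 213 50" --pt "-183 213 50" --pt "-183 213 50" --pt "-183 213 50" --pt "-183 213 50" --pt "-183 213 50" --pt "-183 213 50" --roll '[31.6,31.6,31.6,31.6,31.6,31.6,31.6,31.6]' --jaw '[-0.2,-0.2,-0.2,-0.2,-0.2,-0.2,-0.2,-0.2]'

```text
time: 2.5
eef_pos: [0.3501, 0.2397, 0.2004]
tool_rot: [-3.013, -0.888, -0.0]
force: [0.1, 1.2, 0.3]
gripper_width: 0.0512
```

Call:
carry_out --pt "-56.5 284 30" --pt "-56.5 284 30" --pt "-56.5 284 30" --pt "-56.5 284 30" --pt "-56.5 284 30" --pt "-56.5 284 30" --pt "-56.5 284 30" --pt "-56.5 284 30" --roll '[30.7,30.7,30.7,30.7,30.7,30.7,30.7,30.7]' --jaw '[-0.2,-0.2,-0.2,-0.2,-0.2,-0.2,-0.2,-0.2]'

```text
time: 3.3
eef_pos: [0.4576, -0.0282, 0.1703]
tool_rot: [-3.14, -0.062, 0.001]
force: [-0.7, 0.4, -0.7]
gripper_width: 0.0509
```

Run:
```python
from h import *
go((.4573,-.029,.088,2.3),do=[(-183,213,50,31.6),(-56.5,284,30,30.7)])
im=snap('side','s1.png');im=snap('top','t1.png')
```

```text
t 3.3 cmd [ 0.4569 -0.0287  0.17  ] 2.27 meas-cmd mm [0.7 0.6 0.3] phi 2.28 tilt 0.08 w 0.0509 F [-0.7  0.4 -0.7]
-> (0.4573, -0.029, 0.088, 2.3) delta [ 0.4  0.3 82. ] roll -0.0 rows 2.0
```

View pics/s1.png

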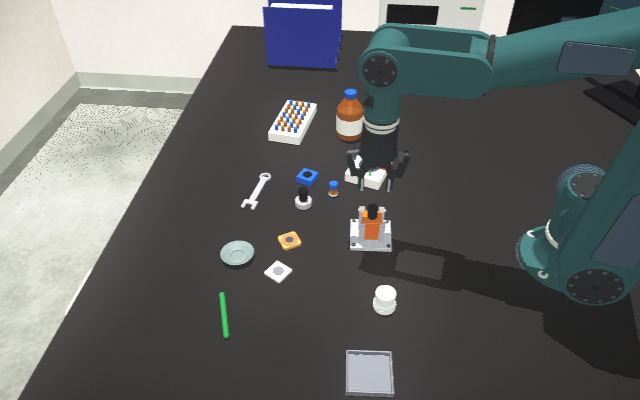

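View pics/t1.png

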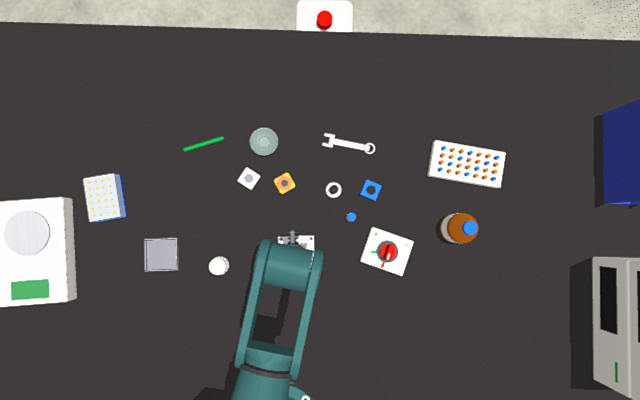

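Call:
carry_out --pt "0.5 0.5 30" --pt "0.5 0.5 55" --pt "0.5 0.5 70" --pt "0.5 0.5 82" --pt "0.5 0.5 82" --pt "0.5 0.5 82" --roll '[0,0,0,0,0,0]' --jaw '[-0.2,-0.2,-0.2,-0.2,-0.2,-0.2]'

```text
time: 4.0
eef_pos: [0.458, -0.0287, 0.089]
tool_rot: [3.141, 0.065, 0.002]
force: [-0.3, 0.3, 0.4]
gripper_width: 0.051
```

Call:
carry_out --pt "0 0 0" --pt "0 0 0" --pt "0 0 0" --pt "0 0 0" --pt "0 0 0" --pt "0 0 0" --roll '[0,0,0,0,0,0]' --jaw '[1,1,1,1,1,1]' --force 25

```text
time: 4.6
eef_pos: [0.4584, -0.0295, 0.0896]
tool_rot: [-3.141, -0.062, -0.003]
force: [-1.0, 1.2, 6.1]
gripper_width: 0.0232
```

Run:
```python
from h import *
go((.4573,-.029,.1,2.3),do=[(.5,.5,82,0)])
im=snap('side','s2.png');cv2.imwrite('pics/s2c.png',cv2.resize(im['color'][130:270,300:440,::-1],None,fx=4,fy=4))
```

```text
t 4.6 cmd [ 0.4575 -0.0292  0.088 ] 2.27 meas-cmd mm [ 0.9 -0.3  1.6] phi 2.26 tilt 0.13 w 0.0232 F [-1.   1.2  6.1]
-> (0.4573, -0.029, 0.1, 2.3) delta [ -0.1  -0.2 -12. ] roll -0.0 rows 1.0
```

View pics/s2c.png

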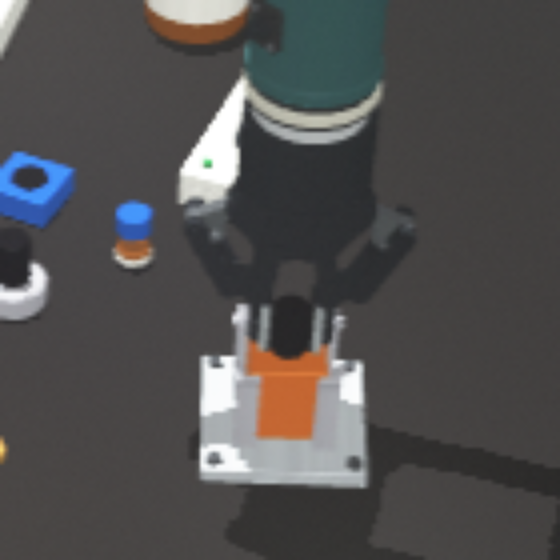

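Call:
carry_out --pt "0 0 -10" --pt "0 0 -30" --pt "0 0 -60" --pt "0 0 -100" --pt "0 0 -112" --pt "0 0 -112" --pt "0 0 -112" --roll '[0,0,0,0,0,0,0]' --jaw '[1,1,1,1,1,1,1]'

```text
time: 5.35
eef_pos: [0.4569, -0.0294, 0.1987]
tool_rot: [-3.14, -0.062, 0.004]
force: [-0.3, 0.6, -2.3]
gripper_width: 0.0232
```

Run:
```python
from h import *
go((.4475,.3455,.2,3.5),(.4475,.3455,.086,3.5),do=[(0,0,-112,0)])
im=snap('side','s3.png');
c=im['color'].astype(int);
```

```text
t 5.35 cmd [ 0.4575 -0.0292  0.2   ] 2.27 meas-cmd mm [-0.6 -0.2 -1.3] phi 2.26 tilt 0.15 w 0.0232 F [-0.3  0.6 -2.3]
-> (0.4475, 0.3455, 0.2, 3.5) delta [   4.9 -374.8    0. ] roll -1.2 rows 8.0
-> (0.4475, 0.3455, 0.086, 3.5) delta [ -0.  -0. 114.] roll -0.0 rows 3.0
```

View pics/s3.png

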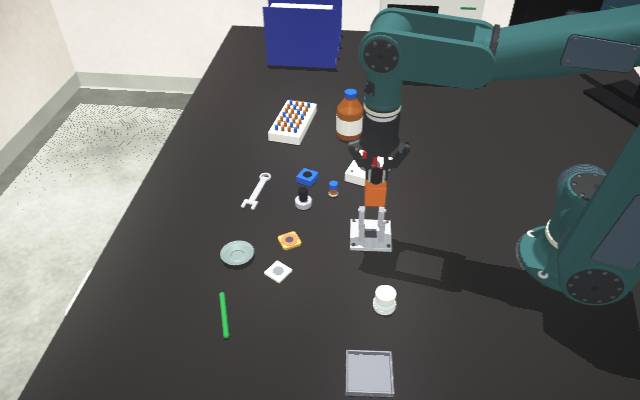

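Call:
carry_out --pt "1 -40 0" --pt "2 -85 0" --pt "3 -130 0" --pt "4 -175 0" --pt "5 -220 0" --pt "5 -265 0" --pt "5 -310 0" --pt "5 -345 0" --roll '[0,0,0,0,0,0,0,-1.2]' --jaw '[1,1,1,1,1,1,1,1]'

```text
time: 6.2
eef_pos: [0.4473, 0.3174, 0.1972]
tool_rot: [3.138, 0.098, -0.007]
force: [-0.0, -0.7, -0.7]
gripper_width: 0.0235
```

Call:
carry_out --pt "0 -20 0" --pt "0 -30 0" --pt "0 -30 30" --pt "0 -30 60" --pt "0 -30 85" --pt "0 -30 100" --pt "0 -30 108" --pt "0 -30 112" --roll '[0,0,0,0,0,0,0,0]' --jaw '[1,1,1,1,1,1,1,1]'

```text
time: 7.0
eef_pos: [0.4471, 0.3449, 0.0875]
tool_rot: [3.14, 0.094, -0.001]
force: [0.0, 0.6, -1.2]
gripper_width: 0.023
```

Run:
```python
from h import *
go((.4475,.3455,.082,3.5),do=[(5,-345,0,-1.2),(0,-30,112,0)])
im=snap('side','s4.png');W=pts(im)
for r in regions_of('gauge_center','side')[:1]:
    w=W[r['mask']];print(r['confidence'],np.nanpercentile(w,[2,50,98],axis=0).round(4))
```

```text
t 7.0 cmd [0.447  0.3456 0.088 ] 3.47 meas-cmd mm [ 0.1 -0.8 -0.5] phi 3.44 tilt 0.07 w 0.023 F [ 0.   0.6 -1.2]
-> (0.4475, 0.3455, 0.082, 3.5) delta [0.5 0.2 6. ] roll -0.0 rows 1.0
0.65 [[0.4243 0.337  0.0105]
 [0.4471 0.3646 0.0632]
 [0.4698 0.37   0.0983]]
```

View pics/s4.png

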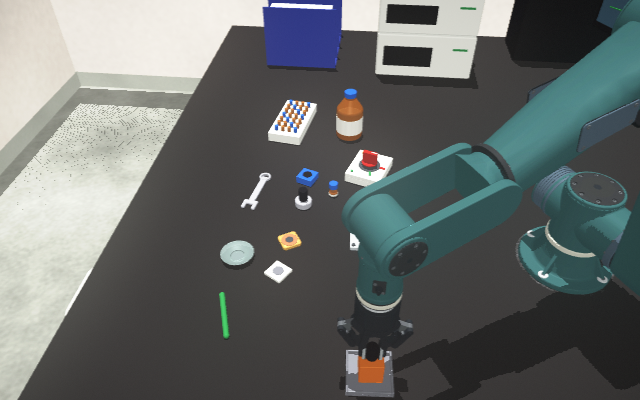

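Gauge is over the tray about 5 mm up, block at (372,370). Lower, release and go up.

Call:
carry_out --pt "0 0 2" --pt "0 0 4" --pt "0 0 5.5" --pt "0 0 6.5" --pt "0 0 6.5" --roll '[0,0,0,0,0]' --jaw '[1,1,1,1,1]'

```text
time: 7.6
eef_pos: [0.4471, 0.3454, 0.0818]
tool_rot: [-3.14, -0.095, 0.0]
force: [0.8, 0.4, -2.2]
gripper_width: 0.0233
```

Call:
carry_out --pt "0 0 0" --pt "0 0 0" --pt "0 0 0" --pt "0 0 0" --pt "0 0 -20" --pt "0 0 -60" --pt "0 0 -100" --pt "0 0 -120" --roll '[0,0,0,0,0,0,0,0]' --jaw '[-0.2,-0.2,-0.2,-0.2,-0.3,-0.3,-0.3,-0.3]'

```text
time: 8.4
eef_pos: [0.4484, 0.3462, 0.2065]
tool_rot: [-3.137, -0.095, -0.009]
force: [-0.2, 0.2, 0.2]
gripper_width: 0.0556
```

Run:
```python
from h import *
go((.641,-.2328,.2,-21),do=[(0,0,6.5,0),(0,0,-120,0)])
im={c:snap(c,c+'5.png') for c in('side','top')}
for n,prof,p,r,cams in [('body',PB,(.640,-.231),19,'ts'),('spacer',PS,(.665,.110),18,'ts'),('disc',PD,(.654,.010),18,'ts'),('fixture',PF,(.458,-.029),26,'t')]:
  for c in im:
    if c[0] not in cams: continue
    b=around(im[c],(*p,.01),r); o=bgdiff(im[c],b)
    o=cv2.morphologyEx(o,cv2.MORPH_CLOSE,np.ones((9,9)))
    x,e=fit(im[c],o,b,prof,p); print(n,c,np.round(x,2),round(e,1),o.sum())
for c in im:
  W=pts(im[c])
  for r in regions_of('gauge_center',c)[:1]:
    w=W[r['mask']];print(r['confidence'],np.nanpercentile(w,[2,50,98],axis=0).round(4))
c=im['top']['color'][225:285,265:330,::-1];cv2.imwrite('pics/fx.png',cv2.resize(c,None,fx=8,fy=8))
```

```text
t 8.4 cmd [0.447  0.3456 0.2015] 3.47 meas-cmd mm [1.4 0.6 5. ] phi 3.47 tilt 0.4 w 0.0556 F [-0.2  0.2  0.2]
-> (0.641, -0.2328, 0.2, -21) delta [158.7 589.1   1.5] roll 24.5 rows 13.0
body side [ 640.65 -232.38  -21.33] 6.2 303.0
body top [ 641.4  -233.26  -20.97] 12.4 317.0
spacer side [665.   109.56  59.3 ] 39.8 417.0
spacer top [665.66 110.6  -31.9 ] 33.0 324.0
disc side [653.69   8.8   30.93] 11.3 325.0
disc top [655.36   9.22 -56.76] 38.2 321.0
fixture top [456.72 -29.01   1.61] 44.4 1390.0
0.64 [[0.4257 0.3294 0.0093]
 [0.4477 0.3603 0.0584]
 [0.4689 0.3708 0.092 ]]
0.88 [[0.4264 0.3205 0.0129]
 [0.4476 0.3347 0.0609]
 [0.4666 0.3607 0.0954]]
```

View pics/fx.png

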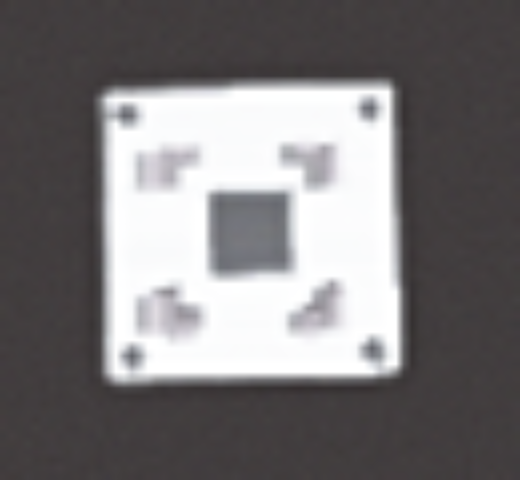

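View pics/side5.png

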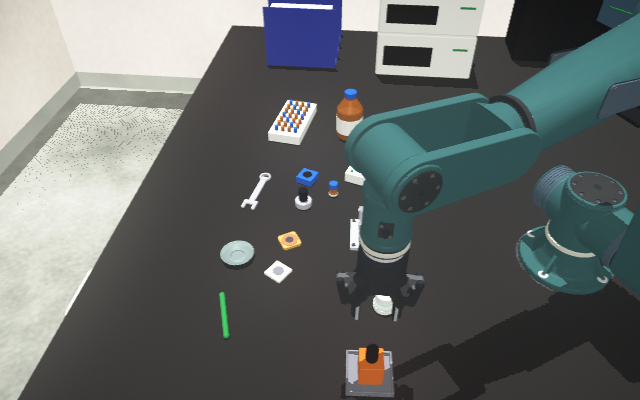

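Run:
```python
from h import *
go((.55,.05,.2,-10),(.641,-.2328,.12,-21.2))
```

```text
t 8.6 cmd [0.447  0.3456 0.2015] 3.47 meas-cmd mm [ 0.1 -0.3  0.2] phi 3.47 tilt 0.02 w 0.0553 F [-0.   0.9 -0.1]
-> (0.55, 0.05, 0.2, -10) delta [ 84.9 301.3   1.5] roll 13.5 rows 7.0
-> (0.641, -0.2328, 0.12, -21.2) delta [138.9 262.7  80. ] roll 11.2 rows 7.0
```

Call:
carry_out --pt "85 301 1.5" --pt "85 301 1.5" --pt "85 301 1.5" --pt "85 301 1.5" --pt "85 301 1.5" --pt "85 301 1.5" --pt "85 301 1.5" --pt "85 301 1.5" --roll '[13.5,13.5,13.5,13.5,13.5,13.5,13.5,13.5]' --jaw '[-0.45,-0.45,-0.45,-0.45,-0.45,-0.45,-0.45,-0.45]'

```text
time: 9.4
eef_pos: [0.5497, 0.0482, 0.1977]
tool_rot: [3.129, -0.281, -0.007]
force: [-0.4, 0.8, -0.8]
gripper_width: 0.0616
```

Call:
carry_out --pt "139 262.5 80" --pt "139 262.5 80" --pt "139 262.5 80" --pt "139 262.5 80" --pt "139 262.5 80" --pt "139 262.5 80" --pt "139 262.5 80" --pt "139 262.5 80" --roll '[11.2,11.2,11.2,11.2,11.2,11.2,11.2,11.2]' --jaw '[-0.45,-0.45,-0.45,-0.45,-0.45,-0.45,-0.45,-0.45]'

```text
time: 10.2
eef_pos: [0.6409, -0.2316, 0.1175]
tool_rot: [-3.086, 0.579, 0.007]
force: [0.7, -0.4, 0.4]
gripper_width: 0.0621
```

```bash
python3 - <<'E'
from h import *
go((.641,-.2328,.021,-21.2),do=[(85,301,1.5,13.5),(139,262.5,80,11.2)])
im={c:snap(c,c+'6.png') for c in('side','top')}
I=im['top']; x0,y0,x1,y1=b=(270,228,322,280)
o=bgdiff(I,b)
cn,_=cv2.findContours(o.astype(np.uint8),cv2.RETR_EXTERNAL,cv2.CHAIN_APPROX_NONE); m=np.zeros(o.shape,np.uint8); cv2.drawContours(m,[max(cn,key=cv2.contourArea)],-1,1,-1)
print('fixture',fit(I,m.astype(float),b,PF,(.457,-.029)))
# dark square -> floor plane
g=cv2.cvtColor(I['color'],cv2.COLOR_RGB2GRAY)[240:268,282:310]; d=(g<150).astype(np.uint8); n,l,s,cc=cv2.connectedComponentsWithStats(d); print(s,cc)
E
ls pics
```

```text
t 10.2 cmd [ 0.6412 -0.2324  0.12  ] -21.23 meas-cmd mm [-0.3  0.7 -2.5] phi -21.25 tilt 0.28 w 0.0621 F [ 0.7 -0.4  0.4]
-> (0.641, -0.2328, 0.021, -21.2) delta [-0.   0.5 99. ] roll -0.0 rows 2.0
fixture (array([457.98203586, -28.14780603,   2.98573932]), np.float64(27.295166015625))
[[  0   0  28  28 656]
 [ 25   7   1   1   1]
 [  9   9  10  10  97]
 [  3  21   2   1   2]
 [ 20  20   6   7  27]
 [  6  24   1   1   1]] [[13.10823171 13.09146341]
 [25.          7.        ]
 [13.63917526 13.39175258]
 [ 3.5        21.        ]
 [23.11111111 23.11111111]
 [ 6.         24.        ]]
crop_side.png
crop_top.png
fx.png
m_body.png
m_disc.png
m_fixture.png
m_spacer.png
m_tray.png
m_weight.png
s1.png
s2.png
s2c.png
s3.png
s4.png
side0.png
side5.png
side6.png
t1.png
top0.png
top5.png
top6.png
```

View pics/side6.png

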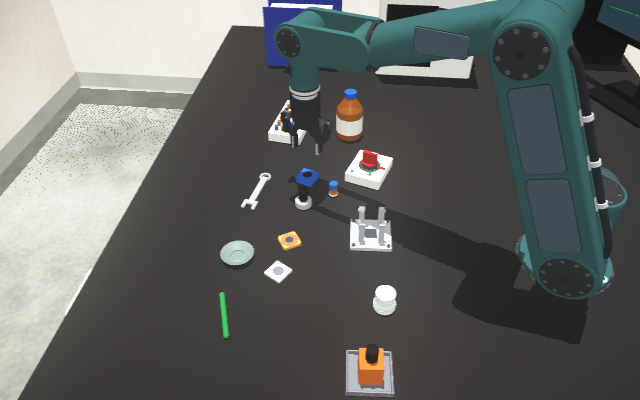

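View pics/top6.png

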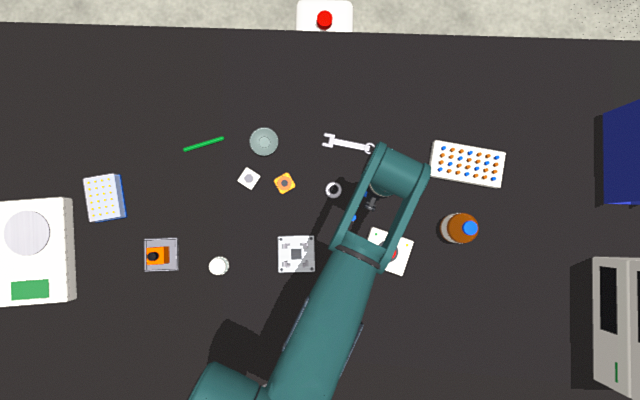

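Call:
carry_out --pt "0 0 30" --pt "0 0 55" --pt "0 0 75" --pt "0 0 90" --pt "0 0 99" --pt "0 0 99" --pt "0 0 99" --roll '[0,0,0,0,0,0,0]' --jaw '[-0.45,-0.45,-0.45,-0.45,-0.45,-0.45,-0.45]'

```text
time: 11.0
eef_pos: [0.6421, -0.2323, 0.0225]
tool_rot: [3.088, -0.578, 0.003]
force: [0.1, 0.6, 0.6]
gripper_width: 0.0613
```

Call:
carry_out --pt "0 0 0" --pt "0 0 0" --pt "0 0 0" --pt "0 0 0" --pt "0 0 0" --pt "0 0 0" --roll '[0,0,0,0,0,0]' --jaw '[1,1,1,1,1,1]'

```text
time: 11.6
eef_pos: [0.6425, -0.2331, 0.0232]
tool_rot: [3.087, -0.579, 0.005]
force: [0.4, -0.2, 5.5]
gripper_width: 0.0451
```

Call:
carry_out --pt "0 0 -10" --pt "0 0 -40" --pt "0 0 -80" --pt "0 0 -120" --pt "0 0 -120" --pt "0 0 -120" --roll '[0,0,0,0,0,0]' --jaw '[1,1,1,1,1,1]'

```text
time: 12.2
eef_pos: [0.6419, -0.2329, 0.1432]
tool_rot: [3.087, -0.579, 0.005]
force: [-0.1, 0.5, -0.9]
gripper_width: 0.0452
```

Run:
```python
from h import *
go((.4573,-.029,.141,2.3),do=[(0,0,99,0),(0,0,-120,0)])
im={c:snap(c,c+'7.png') for c in('side','top')}
def ray(I,u,v,z):
    K=I['mtx'];T=I['extrinsics'];d=T[:3,:3]@np.array([(u-K[0,2])/K[0,0],-(v-K[1,2])/K[1,1],-1]);o=T[:3,3];return o+d*(z-o[2])/d[2]
print(ray(im['top'],295.64,253.39,.012))
I=im['top'];b=(270,228,322,280)
o=bgdiff(I,b)
cn,_=cv2.findContours(o.astype(np.uint8),cv2.RETR_EXTERNAL,cv2.CHAIN_APPROX_NONE); m=np.zeros(o.shape,np.uint8); cv2.drawContours(m,[max(cn,key=cv2.contourArea)],-1,1,-1)
print('fixture',fit(I,m.astype(float),b,PF,(.457,-.029)))
for c in im:
  W=pts(im[c])
  for r in regions_of('cassette_body_center',c)[:1]:
    w=W[r['mask']];print(c,r['confidence'],np.nanpercentile(w,[2,50,98],axis=0).round(4))
```

```text
t 12.2 cmd [ 0.6412 -0.2324  0.141 ] -21.23 meas-cmd mm [ 0.7 -0.6  2.2] phi -21.24 tilt 0.18 w 0.0452 F [-0.1  0.5 -0.9]
-> (0.4573, -0.029, 0.141, 2.3) delta [-245. -123.    0.] roll -23.5 rows 6.0
[ 0.45816883 -0.02789537  0.012     ]
fixture (array([458.02890686, -27.98798238,   3.19713248]), np.float64(26.262451171875))
side 0.57 [[ 0.6255 -0.2582  0.1198]
 [ 0.6457 -0.2184  0.1378]
 [ 0.6697 -0.2038  0.1424]]
```

View pics/side7.png

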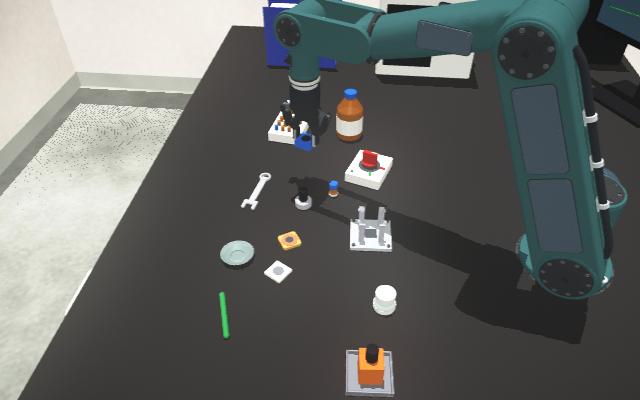

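```bash
cat >> h.py <<'E'
def meas(n=8):
    P=[]
    for i in range(n): P.append(read_state()['eef_pos']); get_image('side')
    P=np.array(P); print('mean',P.mean(0).round(4),'sd',P.std(0).round(4),'minus cmd mm',((P.mean(0)-cmd()['p'])*1e3).round(2))
E
python3 - <<'E'
from h import *
meas()
I=get_image('side'); b=(340,195,402,260); o=bgdiff(I,b,60)
cv2.imwrite('pics/fs.png',np.hstack([cv2.resize(o*255,None,fx=6,fy=6),cv2.resize(I['color'][b[1]:b[3],b[0]:b[2]].mean(2),None,fx=6,fy=6)]).astype(np.uint8))
ign=cover(I,boxv(.4575,-.0285,.05,[(.012,sq(.066)),(.075,sq(.072))]),b)>0
f=lambda p:np.sum(((cover(I,boxv(p[0]/1e3,p[1]/1e3,p[2]/57.3,PF),b)-np.maximum(o,0))**2)[~ign])
for s in(0,3,6):
    s0=np.array([457.5,-28.5,s]);r=minimize(f,s0,method='Nelder-Mead',options=dict(initial_simplex=np.vstack([s0,s0+[5,0,0],s0+[0,5,0],s0+[0,0,4]])));print(r.x,r.fun)
E
```

```text
mean [ 0.6408 -0.2323  0.1397] sd [0.0004 0.0002 0.0009] minus cmd mm [-0.41  0.01 -1.34]
[458.07422193 -30.27112407   3.70008426] 39.8388671875
[458.04131601 -30.07033592   3.51106635] 39.948486328125
[458.06271203 -30.16750487   3.56639645] 39.80419921875
```

View pics/fs.png

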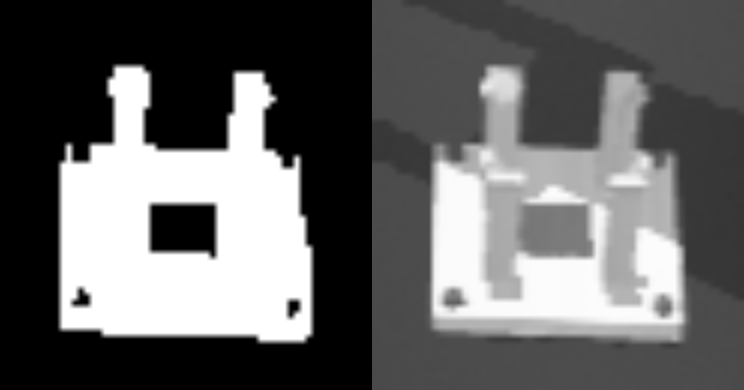

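Run:
```python
from h import *
go((.4578,-.0288,.141,3.0),(.4578,-.0288,.09,3),(.4578,-.0288,.033,3.0))
```

```text
t 12.85 cmd [ 0.6412 -0.2324  0.141 ] -21.23 meas-cmd mm [ 0.2 -0.2  0.3] phi -21.23 tilt 0.01 w 0.0455 F [-0.5 -0.3 -0.4]
-> (0.4578, -0.0288, 0.141, 3.0) delta [-244.7 -123.3    0. ] roll -24.2 rows 6.0
-> (0.4578, -0.0288, 0.09, 3) delta [ 0.1 -0.  51. ] roll -0.0 rows 2.0
-> (0.4578, -0.0288, 0.033, 3.0) delta [-0. -0. 57.] roll -0.0 rows 2.0
```

Call:
carry_out --pt "-35 -18 0" --pt "-80 -40 0" --pt "-125 -63 0" --pt "-170 -86 0" --pt "-210 -106 0" --pt "-235 -118 0" --pt "-244.5 -123.5 0" --pt "-244.5 -123.5 0" --roll '[-4,-8,-12,-16,-20,-24.2,-24.2,-24.2]' --jaw '[1,1,1,1,1,1,1,1]'

```text
time: 13.65
eef_pos: [0.458, -0.0282, 0.1419]
tool_rot: [3.14, 0.082, 0.002]
force: [-0.8, -0.2, -1.2]
gripper_width: 0.045
```

Call:
carry_out --pt "0 0 25" --pt "0 0 45" --pt "0 0 45" --pt "0 0 45" --pt "0 0 45" --roll '[0,0,0,0,0]' --jaw '[1,1,1,1,1]'

```text
time: 14.15
eef_pos: [0.4596, -0.0297, 0.0976]
tool_rot: [3.14, 0.08, 0.004]
force: [0.6, -0.1, -0.2]
gripper_width: 0.0456
```

Run:
```python
from h import *
go((.4578,-.0288,.033,3.0),do=[(-244.5,-123.5,0,-24.2),(0,0,45,0)])
im={c:snap(c,c+'8.png') for c in('side','top')}
A=cv2.resize(im['side']['color'][160:260,320:420,::-1],None,fx=5,fy=5);B=cv2.resize(im['top']['color'][210:290,260:340,::-1],None,fx=5,fy=5)
cv2.imwrite('pics/p8.png',A)
meas(6)
```

```text
t 14.15 cmd [ 0.458  -0.0287  0.096 ] 2.97 meas-cmd mm [ 1.6 -1.   1.6] phi 2.91 tilt 0.14 w 0.0456 F [ 0.6 -0.1 -0.2]
-> (0.4578, -0.0288, 0.033, 3.0) delta [-0.2  0.1 63. ] roll -0.0 rows 2.0
mean [ 0.4589 -0.0292  0.0972] sd [0.0003 0.0002 0.0003] minus cmd mm [ 0.87 -0.48  1.21]
```

View pics/p8.png

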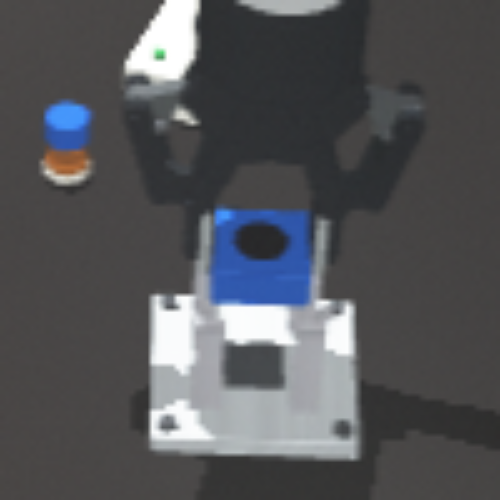

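Call:
carry_out --pt "0 0 10" --pt "0 0 20" --pt "0 0 30" --pt "0 0 38" --pt "0 0 46" --pt "0 0 52" --pt "0 0 56" --pt "0 0 56" --roll '[0,0,0,0,0,0,0,0]' --jaw '[1,1,1,1,1,1,1,1]'

```text
time: 15.35
eef_pos: [0.4578, -0.0289, 0.0397]
tool_rot: [-3.14, -0.082, 0.002]
force: [0.5, -0.1, -0.5]
gripper_width: 0.0457
```

Run:
```python
from h import *
go((.4578,-.0288,.033,3.0),do=[(0,0,56,0)])
meas(4)
im=snap('side')
cv2.imwrite('pics/p9.png',cv2.resize(im['color'][160:260,320:420,::-1],None,fx=5,fy=5))
```

```text
t 15.35 cmd [ 0.458  -0.0287  0.04  ] 2.97 meas-cmd mm [-0.2 -0.2 -0.3] phi 2.97 tilt 0.07 w 0.0457 F [ 0.5 -0.1 -0.5]
-> (0.4578, -0.0288, 0.033, 3.0) delta [-0.2  0.1  7. ] roll -0.0 rows 1.0
mean [ 0.4583 -0.029   0.0403] sd [0.0003 0.0001 0.0004] minus cmd mm [ 0.25 -0.26  0.27]
```

View pics/p9.png

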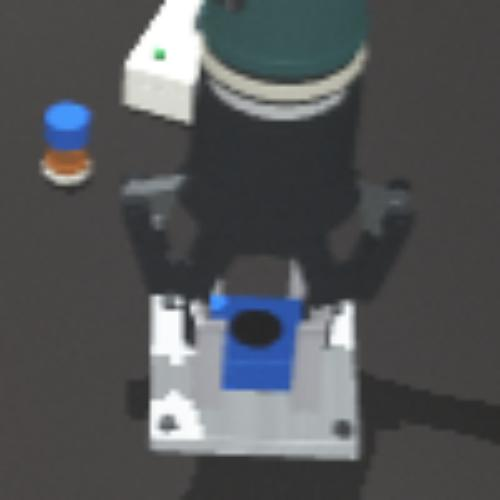

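Call:
carry_out --pt "0 0 2" --pt "0 0 4" --pt "0 0 5.5" --pt "0 0 6.5" --pt "0 0 6.5" --roll '[0,0,0,0,0]' --jaw '[1,1,1,1,1]'

```text
time: 16.1
eef_pos: [0.4582, -0.0289, 0.0352]
tool_rot: [-3.14, -0.082, 0.0]
force: [-3.8, 0.5, 8.3]
gripper_width: 0.0451
```

Call:
carry_out --pt "0 0 0" --pt "0 0 0" --pt "0 0 0" --pt "0 0 0" --pt "0 0 0" --roll '[0,0,0,0,0]' --jaw '[-0.4,-0.4,-0.4,-0.4,-0.4]'

```text
time: 16.6
eef_pos: [0.4581, -0.0289, 0.0336]
tool_rot: [-3.14, -0.081, 0.001]
force: [0.4, 0.1, -0.1]
gripper_width: 0.0595
```

Call:
carry_out --pt "0 0 -15" --pt "0 0 -50" --pt "0 0 -100" --pt "0 0 -140" --pt "0 0 -140" --pt "0 0 -140" --roll '[0,0,0,0,0,0]' --jaw '[-0.4,-0.4,-0.4,-0.4,-0.4,-0.4]'

```text
time: 17.2
eef_pos: [0.4588, -0.0291, 0.175]
tool_rot: [3.14, 0.082, 0.005]
force: [-0.1, -0.5, -1.0]
gripper_width: 0.0598
```

Run:
```python
from h import *
go((.6654,.1102,.12,-30.9),(.6654,.1102,.12,59.1),do=[(0,0,6.5,0),(0,0,-140,0)])
im={c:snap(c,c+'9.png') for c in('side','top')}
cv2.imwrite('pics/p9.png',cv2.resize(im['side']['color'][160:260,320:420,::-1],None,fx=5,fy=5))
W=pts(im['side'])
for r in regions_of('cassette_body_center','side')[:1]:
    w=W[r['mask']];print(r['confidence'],np.nanpercentile(w,[2,50,98],axis=0).round(4))
for n,prof,p,r,cams in [('spacer',PS,(.665,.110),18,'ts'),('disc',PD,(.654,.010),18,'ts')]:
  for c in im:
    b=around(im[c],(*p,.01),r-2); o=bgdiff(im[c],b)
    x,e=fit(im[c],o,b,prof,p); print(n,c,np.round(x,2),round(e,1),o.sum())
```

```text
t 17.2 cmd [ 0.458  -0.0287  0.1735] 2.97 meas-cmd mm [ 0.8 -0.4  1.5] phi 2.97 tilt 0.17 w 0.0598 F [-0.1 -0.5 -1. ]
-> (0.6654, 0.1102, 0.12, -30.9) delta [ 214.3 -128.    53.5] roll 33.9 rows 6.0
-> (0.6654, 0.1102, 0.12, 59.1) delta [0. 0. 0.] roll 90.0 rows 11.0
0.68 [[ 0.4401 -0.0515  0.0125]
 [ 0.457  -0.0196  0.0307]
 [ 0.4747 -0.0036  0.0347]]
spacer side [665.02 109.56 -30.7 ] 6.2 382.0
spacer top [665.75 110.81 -31.03] 30.9 322.0
disc side [653.69   8.8   30.93] 11.3 325.0
disc top [655.36   9.22 -56.76] 38.2 321.0
```

View pics/p9.png

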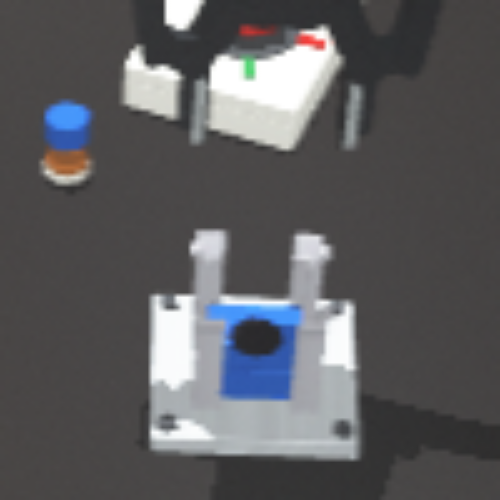

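View pics/side9.png

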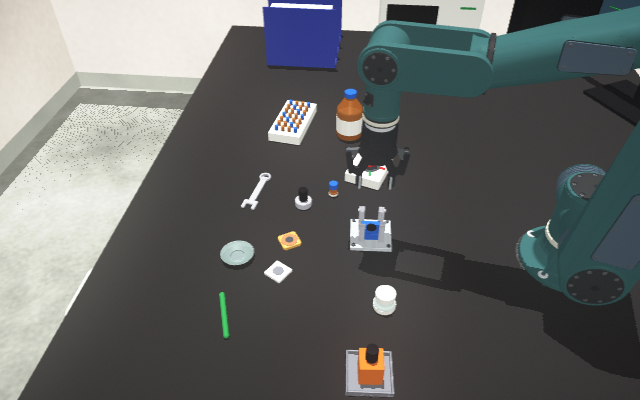

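Run:
```python
from h import *
go((.6654,.1102,.12,59.1),)
```

```text
t 17.35 cmd [ 0.458  -0.0287  0.1735] 2.97 meas-cmd mm [-0.9 -0.1 -1.7] phi 2.97 tilt 0.22 w 0.0598 F [-0.1 -0.2 -0.7]
-> (0.6654, 0.1102, 0.12, 59.1) delta [ 214.3 -128.    53.5] roll -56.1 rows 7.0
```

Call:
carry_out --pt "30 -18 5" --pt "65 -38 15" --pt "105 -62 30" --pt "145 -86 40" --pt "180 -108 48" --pt "205 -122 53" --pt "214.5 -128 53.5" --pt "214.5 -128 53.5" --roll '[-8,-16,-24,-32,-40,-48,-56,-56.1]' --jaw '[-0.5,-0.5,-0.5,-0.5,-0.5,-0.5,-0.5,-0.5]'

```text
time: 18.15
eef_pos: [0.6654, 0.111, 0.1166]
tool_rot: [-2.73, -1.549, 0.007]
force: [-1.3, 0.3, -0.5]
gripper_width: 0.064
```

Call:
carry_out --pt "0 0 30" --pt "0 0 55" --pt "0 0 75" --pt "0 0 90" --pt "0 0 97.5" --pt "0 0 97.5" --pt "0 0 97.5" --roll '[0,0,0,0,0,0,0]' --jaw '[-0.5,-0.5,-0.5,-0.5,-0.5,-0.5,-0.5]'

```text
time: 18.85
eef_pos: [0.6663, 0.1099, 0.0238]
tool_rot: [2.733, 1.547, 0.002]
force: [0.1, -0.8, 0.4]
gripper_width: 0.064
```

Run:
```python
from h import *
go((.6654,.1102,.0225,59.1),do=[(214.5,-128,53.5,-56.1),(0,0,97.5,0)])
im={c:snap(c,c+'10.png') for c in('side','top')}
cv2.imwrite('pics/p10.png',cv2.resize(im['side']['color'][220:310,220:330,::-1],None,fx=5,fy=5))
```

```text
t 18.85 cmd [0.6656 0.1102 0.0225] 59.07 meas-cmd mm [ 0.7 -0.3  1.3] phi 59.03 tilt 0.09 w 0.064 F [ 0.1 -0.8  0.4]
-> (0.6654, 0.1102, 0.0225, 59.1) delta [-0.1 -0.1  0. ] roll -0.0 rows 1.0
```

View pics/p10.png

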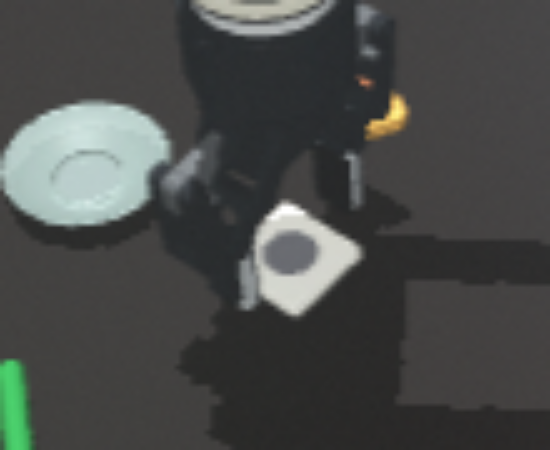

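Fingers straddle the spacer. Grip and lift.

Call:
carry_out --pt "0 0 0" --pt "0 0 0" --pt "0 0 0" --pt "0 0 0" --pt "0 0 0" --pt "0 0 0" --roll '[0,0,0,0,0,0]' --jaw '[1,1,1,1,1,1]'

```text
time: 19.55
eef_pos: [0.6666, 0.1101, 0.0245]
tool_rot: [2.732, 1.548, 0.003]
force: [-1.5, 0.1, 5.4]
gripper_width: 0.0434
```

Call:
carry_out --pt "0 0 -10" --pt "0 0 -40" --pt "0 0 -80" --pt "0 0 -120" --pt "0 0 -120" --pt "0 0 -120" --roll '[0,0,0,0,0,0]' --jaw '[1,1,1,1,1,1]'

```text
time: 20.15
eef_pos: [0.6666, 0.1101, 0.1451]
tool_rot: [2.732, 1.548, 0.006]
force: [-0.6, -0.4, 0.4]
gripper_width: 0.0
```

Run:
```python
from h import *
go((.458,-.0288,.1425,93),(.458,-.0288,.1,93),do=[(0,0,-120,0)])
im={c:snap(c,c+'11.png') for c in('side','top')}
cv2.imwrite('pics/p11.png',cv2.resize(im['side']['color'][180:290,220:330,::-1],None,fx=5,fy=5))
```

```text
t 20.15 cmd [0.6656 0.1102 0.1425] 59.07 meas-cmd mm [ 1.1 -0.1  2.6] phi 59.07 tilt 0.24 w 0.0 F [-0.6 -0.4  0.4]
-> (0.458, -0.0288, 0.1425, 93) delta [-226.  -106.6    0. ] roll -33.9 rows 5.0
-> (0.458, -0.0288, 0.1, 93) delta [ 0.   0.  42.5] roll -0.0 rows 1.0
```

View pics/p11.png

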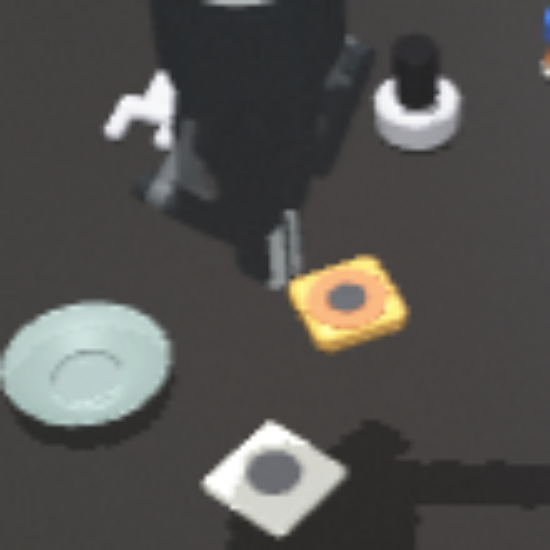

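Run:
```python
from h import *
im={c:snap(c,c+'12.png') for c in('side','top')}
for n,prof,p,r,cams in [('spacer',PS,(.665,.110),18,'ts')]:
  for c in im:
    b=around(im[c],(*p,.01),r-2); o=bgdiff(im[c],b)
    cn,_=cv2.findContours(o.astype(np.uint8),cv2.RETR_EXTERNAL,cv2.CHAIN_APPROX_NONE); m=np.zeros(o.shape,np.uint8); cv2.drawContours(m,[max(cn,key=cv2.contourArea)],-1,1,-1);o=m.astype(float)
    x,e=fit(im[c],o,b,prof,p); print(n,c,np.round(x,2),round(e,1),o.sum())
cv2.imwrite('pics/p12.png',cv2.resize(im['top']['color'][150:210,220:330,::-1],None,fx=6,fy=6))
```

```text
spacer side [670.56 122.3  -32.41] 4.0 375.0
spacer top [658.76 123.63 -43.63] 246.5 312.0
```

View pics/p12.png

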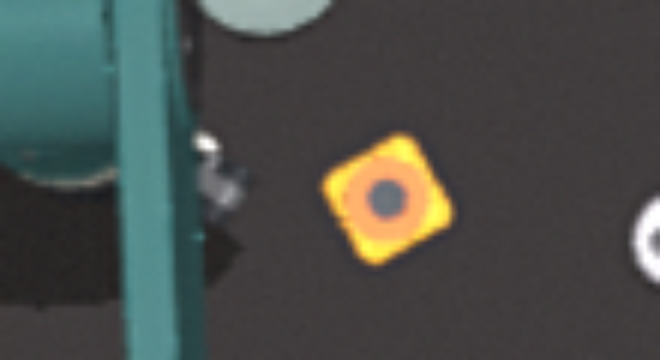

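Run:
```python
from h import *
go((.671,.1229,.1,57.6),(.671,.1229,.018,57.6))
```

```text
t 20.35 cmd [0.6656 0.1102 0.1425] 59.07 meas-cmd mm [-0.9 -0.3 -2.1] phi 59.08 tilt 0.24 w -0.0001 F [ 0.1 -0.1  0.6]
-> (0.671, 0.1229, 0.1, 57.6) delta [13.6 -1.9 42.5] roll 1.5 rows 1.0
-> (0.671, 0.1229, 0.018, 57.6) delta [ 0.  0. 82.] roll -0.0 rows 2.0
```

Call:
carry_out --pt "13.5 -2 20" --pt "13.5 -2 42.5" --pt "13.5 -2 42.5" --pt "13.5 -2 42.5" --pt "13.5 -2 42.5" --pt "13.5 -2 42.5" --roll '[1.5,1.5,1.5,1.5,1.5,1.5]' --jaw '[-0.37,-0.37,-0.37,-0.37,-0.37,-0.37]'

```text
time: 20.95
eef_pos: [0.6718, 0.1225, 0.102]
tool_rot: [2.753, 1.512, 0.004]
force: [-0.6, -0.6, -0.7]
gripper_width: 0.0583
```

Call:
carry_out --pt "0 0 25" --pt "0 0 45" --pt "0 0 60" --pt "0 0 70" --pt "0 0 77" --pt "0 0 82" --pt "0 0 82" --pt "0 0 82" --roll '[0,0,0,0,0,0,0,0]' --jaw '[-0.37,-0.37,-0.37,-0.37,-0.37,-0.37,-0.37,-0.37]'

```text
time: 21.75
eef_pos: [0.6715, 0.1227, 0.0191]
tool_rot: [2.753, 1.513, 0.002]
force: [-0.2, -0.1, 0.5]
gripper_width: 0.0581
```

Run:
```python
from h import *
go((.671,.1229,.018,57.6),do=[(13.5,-2,42.5,1.5),(0,0,82,0)])
im=snap('side');meas(4)
cv2.imwrite('pics/p13.png',cv2.resize(im['color'][220:310,220:330,::-1],None,fx=5,fy=5))
```

```text
t 21.75 cmd [0.6708 0.1229 0.018 ] 57.57 meas-cmd mm [ 0.7 -0.2  1.1] phi 57.57 tilt 0.08 w 0.0581 F [-0.2 -0.1  0.5]
-> (0.671, 0.1229, 0.018, 57.6) delta [0.1 0.1 0. ] roll -0.0 rows 1.0
mean [0.6716 0.1227 0.0193] sd [0.0001 0.     0.0001] minus cmd mm [ 0.75 -0.16  1.26]
```

View pics/p13.png

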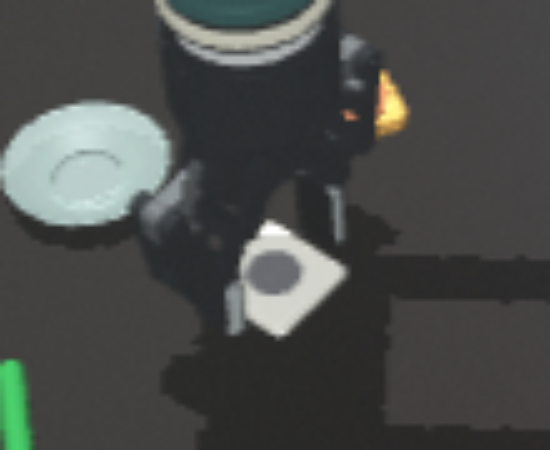

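Call:
carry_out --pt "0 0 1.5" --pt "0 0 1.5" --pt "0 0 1.5" --pt "0 0 1.5" --pt "0 0 1.5" --pt "0 0 1.5" --pt "0 0 1.5" --roll '[0,0,0,0,0,0,0]' --jaw '[-0.2,1,1,1,1,1,1]'

```text
time: 22.7
eef_pos: [0.6711, 0.1227, 0.017]
tool_rot: [2.753, 1.513, 0.001]
force: [-0.1, 0.0, 1.9]
gripper_width: 0.0448
```

Run:
```python
from h import *
go((.671,.1229,.018,57.6),do=[(0,0,1.5,0)])
im=snap('side');meas(4)
cv2.imwrite('pics/p14.png',cv2.resize(im['color'][220:310,220:330,::-1],None,fx=5,fy=5))
```

```text
t 22.7 cmd [0.6708 0.1229 0.0165] 57.57 meas-cmd mm [ 0.3 -0.2  0.5] phi 57.57 tilt 0.03 w 0.0448 F [-0.1  0.   1.9]
-> (0.671, 0.1229, 0.018, 57.6) delta [ 0.1  0.1 -1.5] roll -0.0 rows 1.0
mean [0.6711 0.1226 0.017 ] sd [0. 0. 0.] minus cmd mm [ 0.31 -0.22  0.51]
```

View pics/p14.png

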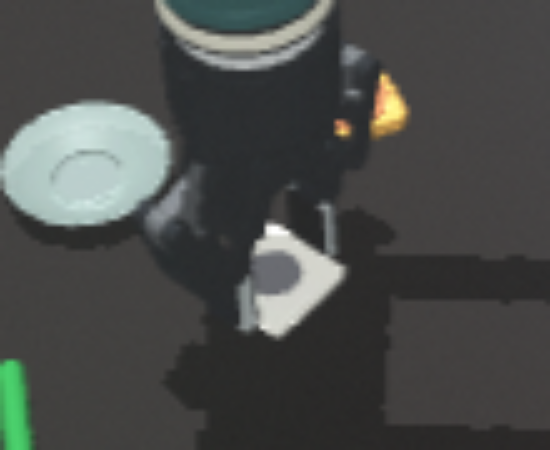

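Call:
carry_out --pt "0 0 -3" --pt "0 0 -8" --pt "0 0 -20" --pt "0 0 -50" --pt "0 0 -90" --pt "0 0 -120" --pt "0 0 -120" --roll '[0,0,0,0,0,0,0]' --jaw '[1,1,1,1,1,1,1]'

```text
time: 23.65
eef_pos: [0.6744, 0.123, 0.1455]
tool_rot: [2.749, 1.51, 0.02]
force: [1.2, 0.1, 1.2]
gripper_width: 0.0452
```

Run:
```python
from h import *
go((.458,-.0288,.1365,93),(.458,-.0288,.095,93),do=[(0,0,-120,0)])
im=snap('side')
cv2.imwrite('pics/p15.png',cv2.resize(im['color'][180:290,220:330,::-1],None,fx=5,fy=5))
```

```text
t 23.65 cmd [0.6708 0.1229 0.1365] 57.57 meas-cmd mm [3.6 0.1 9. ] phi 57.58 tilt 0.8 w 0.0452 F [1.2 0.1 1.2]
-> (0.458, -0.0288, 0.1365, 93) delta [-242.1  -98.3    0. ] roll -35.4 rows 6.0
-> (0.458, -0.0288, 0.095, 93) delta [-0.  -0.  41.5] roll -0.0 rows 1.0
```

View pics/p15.png

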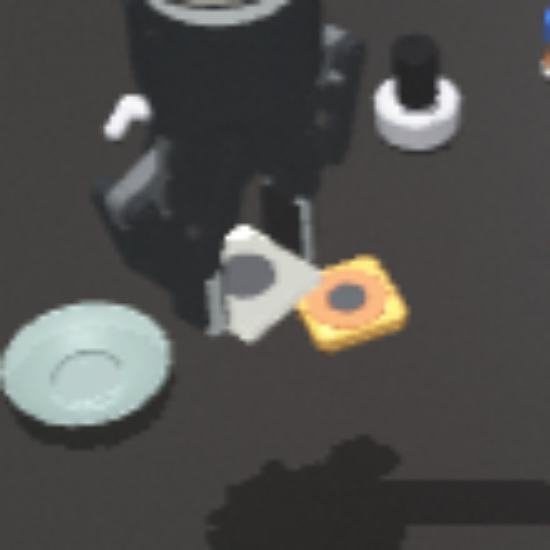

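Call:
carry_out --pt "-30 -12 0" --pt "-70 -28 0" --pt "-115 -46 0" --pt "-160 -65 0" --pt "-200 -81 0" --pt "-230 -93 0" --pt "-242 -98.5 0" --pt "-242 -98.5 0" --roll '[-5,-10,-15,-20,-25,-30,-35.4,-35.4]' --jaw '[1,1,1,1,1,1,1,1]'

```text
time: 24.5
eef_pos: [0.4558, -0.0294, 0.1355]
tool_rot: [-2.164, -2.274, 0.003]
force: [0.2, 0.2, -0.7]
gripper_width: 0.0453
```

Call:
carry_out --pt "0 0 20" --pt "0 0 35" --pt "0 0 41.5" --pt "0 0 41.5" --pt "0 0 41.5" --pt "0 0 41.5" --roll '[0,0,0,0,0,0]' --jaw '[1,1,1,1,1,1]'

```text
time: 25.1
eef_pos: [0.4589, -0.0288, 0.0961]
tool_rot: [2.162, 2.277, 0.002]
force: [-0.5, -0.2, 0.3]
gripper_width: 0.045
```

Run:
```python
from h import *
go((.458,-.0288,.0485,93),do=[(-242,-98.5,0,-35.4),(0,0,41.5,0)])
im=snap('side');meas(4)
cv2.imwrite('pics/p16.png',cv2.resize(im['color'][160:260,320:420,::-1],None,fx=5,fy=5))
im=snap('top')
cv2.imwrite('pics/p16t.png',cv2.resize(im['color'][210:290,250:340,::-1],None,fx=6,fy=6))
```

```text
t 25.1 cmd [ 0.4579 -0.0286  0.095 ] 92.97 meas-cmd mm [ 1.  -0.2  1.1] phi 92.97 tilt 0.09 w 0.045 F [-0.5 -0.2  0.3]
-> (0.458, -0.0288, 0.0485, 93) delta [-0.2  0.1 46.5] roll -0.0 rows 1.0
mean [ 0.4587 -0.0289  0.0961] sd [0.0001 0.     0.0001] minus cmd mm [ 0.77 -0.27  1.06]
```

View pics/p16.png

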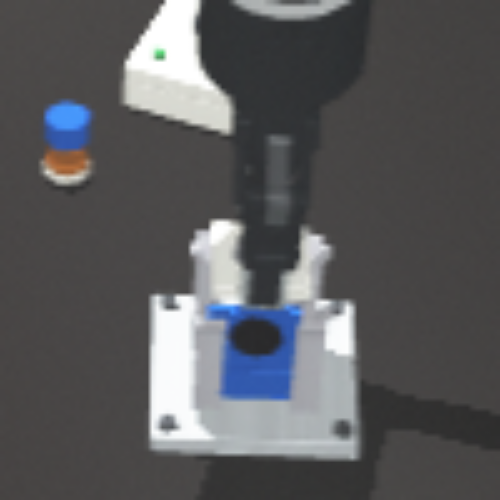

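View pics/p16t.png

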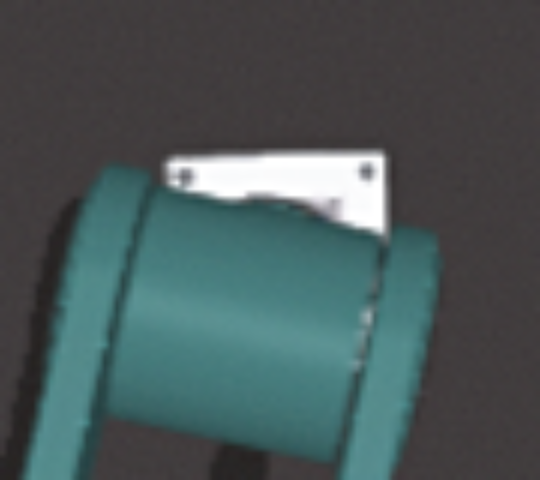

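Call:
carry_out --pt "0 -0.4 8" --pt "0 -0.4 16" --pt "0 -0.4 24" --pt "0 -0.4 32" --pt "0 -0.4 38" --pt "0 -0.4 42" --pt "0 -0.4 42" --roll '[0,0,0,0,0,0,0]' --jaw '[1,1,1,1,1,1,1]'

```text
time: 26.1
eef_pos: [0.4572, -0.0288, 0.0524]
tool_rot: [-2.162, -2.277, 0.001]
force: [-0.6, 0.5, 0.1]
gripper_width: 0.0453
```

Run:
```python
from h import *
go((.458,-.0288,.0485,93),do=[(0,-.4,42,0)])
im=snap('side');meas(4)
cv2.imwrite('pics/p17.png',cv2.resize(im['color'][160:260,320:420,::-1],None,fx=5,fy=5))
```

```text
t 26.1 cmd [ 0.4575 -0.0286  0.053 ] 92.97 meas-cmd mm [-0.3 -0.1 -0.6] phi 92.97 tilt 0.09 w 0.0453 F [-0.6  0.5  0.1]
-> (0.458, -0.0288, 0.0485, 93) delta [-0.2  0.5  4.5] roll -0.0 rows 1.0
mean [ 0.4579 -0.0289  0.0535] sd [0.0002 0.     0.0003] minus cmd mm [ 0.37 -0.27  0.45]
```

View pics/p17.png

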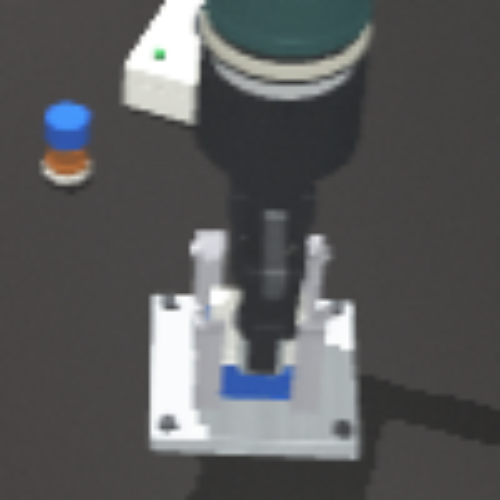

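In freely. Last 4.5 mm, release, retreat.

Call:
carry_out --pt "0 0 1.5" --pt "0 0 3" --pt "0 0 4" --pt "0 0 5" --pt "0 0 5" --roll '[0,0,0,0,0]' --jaw '[1,1,1,1,1]'

```text
time: 26.85
eef_pos: [0.4576, -0.0288, 0.0489]
tool_rot: [-2.163, -2.278, 0.0]
force: [-2.8, -0.3, 4.8]
gripper_width: 0.0452
```

Call:
carry_out --pt "0 0 0" --pt "0 0 0" --pt "0 0 0" --pt "0 0 0" --roll '[0,0,0,0]' --jaw '[-0.35,-0.35,-0.35,-0.35]'

```text
time: 27.25
eef_pos: [0.4576, -0.0288, 0.0481]
tool_rot: [-2.163, -2.278, 0.0]
force: [-0.1, -0.1, 0.2]
gripper_width: 0.0576
```

Call:
carry_out --pt "0 0 -10" --pt "0 0 -40" --pt "0 0 -80" --pt "0 0 -110" --pt "0 0 -110" --pt "0 0 -110" --pt "0 0 -110" --roll '[0,0,0,0,0,0,0]' --jaw '[-0.35,-0.35,-0.35,-0.35,-0.35,-0.35,-0.35]'

```text
time: 27.95
eef_pos: [0.4569, -0.0287, 0.1572]
tool_rot: [-2.162, -2.277, 0.002]
force: [0.0, 0.2, -0.3]
gripper_width: 0.0578
```

Run:
```python
from h import *
im={c:snap(c,c+'18.png') for c in('side','top')}
cv2.imwrite('pics/p18.png',cv2.resize(im['side']['color'][160:260,320:420,::-1],None,fx=5,fy=5))
go(do=[(0,0,5,0),(0,0,-110,0)])
W=pts(im['side'])
for n in('spacer1_center','cassette_body_center'):
  for r in regions_of(n,'side')[:2]:
    w=W[r['mask']];print(n,r['confidence'],np.nanpercentile(w,[2,50,98],axis=0).round(4))
for c in im:
    p=(.654,.010);b=around(im[c],(*p,.01),16); o=bgdiff(im[c],b)
    x,e=fit(im[c],o,b,PD,p); print('disc',c,np.round(x,2),round(e,1),o.sum())
```

```text
t 28.05 cmd [ 0.4575 -0.0286  0.158 ] 92.97 meas-cmd mm [-0.8 -0.1 -1.3] phi 92.97 tilt 0.19 w 0.0574 F [ 0.3 -0.7 -0.3]
spacer1_center 0.68 [[ 0.4392 -0.0521  0.0327]
 [ 0.4573 -0.027   0.0391]
 [ 0.4798 -0.0006  0.0548]]
cassette_body_center 0.4 [[ 0.4413 -0.0096  0.0095]
 [ 0.4585 -0.006   0.0227]
 [ 0.473  -0.0009  0.0335]]
disc side [653.69   8.8   30.93] 11.3 325.0
disc top [655.24   9.84  31.71] 37.3 320.0
```

View pics/p18.png

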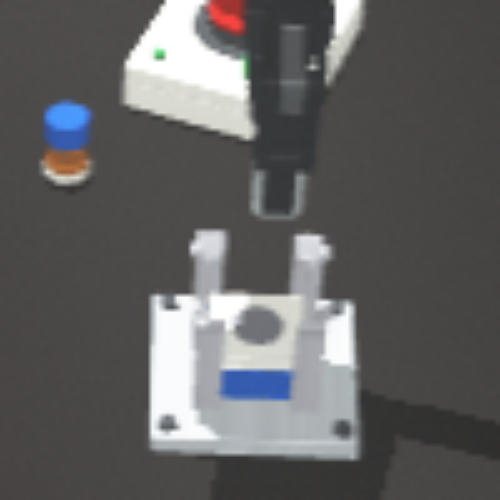

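View pics/side18.png

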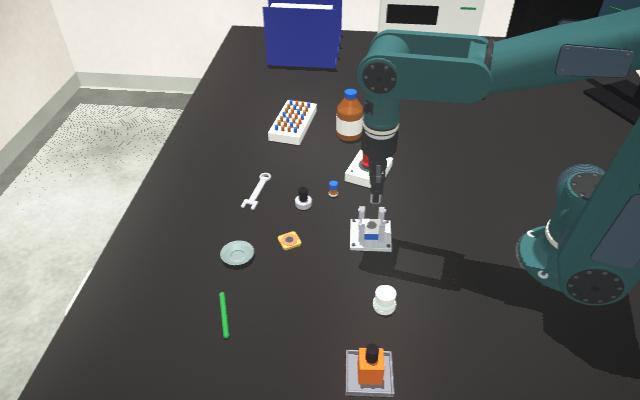

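Run:
```python
from h import *
go((.6545,.0093,.1,31.3),(.6545,.0093,.0165,31.3))
```

```text
t 28.15 cmd [ 0.4575 -0.0286  0.158 ] 92.97 meas-cmd mm [-0.6 -0.1 -1.1] phi 92.97 tilt 0.16 w 0.0579 F [0.8 0.5 0.6]
-> (0.6545, 0.0093, 0.1, 31.3) delta [ 27.6 198.7  58. ] roll 61.7 rows 8.0
-> (0.6545, 0.0093, 0.0165, 31.3) delta [ 0.  -0.  83.5] roll -0.0 rows 2.0
```

Call:
carry_out --pt "3 25 0" --pt "7 50 5" --pt "11 80 15" --pt "15 110 30" --pt "19 140 40" --pt "24 170 50" --pt "27.5 198.5 58" --pt "27.5 198.5 58" --roll '[8,16,24,32,40,48,56,61.7]' --jaw '[-0.37,-0.37,-0.37,-0.37,-0.37,-0.37,-0.37,-0.37]'

```text
time: 28.95
eef_pos: [0.6557, 0.0096, 0.0962]
tool_rot: [-3.025, -0.84, 0.006]
force: [-0.5, 0.1, -0.2]
gripper_width: 0.0583
```

Call:
carry_out --pt "0 0 25" --pt "0 0 45" --pt "0 0 60" --pt "0 0 70" --pt "0 0 78" --pt "0 0 83.5" --pt "0 0 83.5" --pt "0 0 83.5" --roll '[0,0,0,0,0,0,0,0]' --jaw '[-0.37,-0.37,-0.37,-0.37,-0.37,-0.37,-0.37,-0.37]'

```text
time: 29.75
eef_pos: [0.655, 0.0089, 0.0176]
tool_rot: [3.025, 0.847, 0.002]
force: [0.3, -0.9, 0.1]
gripper_width: 0.0591
```

Run:
```python
from h import *
go(do=[(27.5,198.5,58,61.7),(0,0,83.5,0)])
im=snap('side');meas(4)
cv2.imwrite('pics/p19.png',cv2.resize(im['color'][190:280,240:350,::-1],None,fx=5,fy=5))
```

```text
t 29.75 cmd [0.6543 0.0091 0.0165] 31.27 meas-cmd mm [ 0.7 -0.3  1.1] phi 31.27 tilt 0.08 w 0.0591 F [ 0.3 -0.9  0.1]
mean [0.6551 0.0088 0.0179] sd [0.0001 0.     0.0001] minus cmd mm [ 0.82 -0.3   1.35]
```

View pics/p19.png

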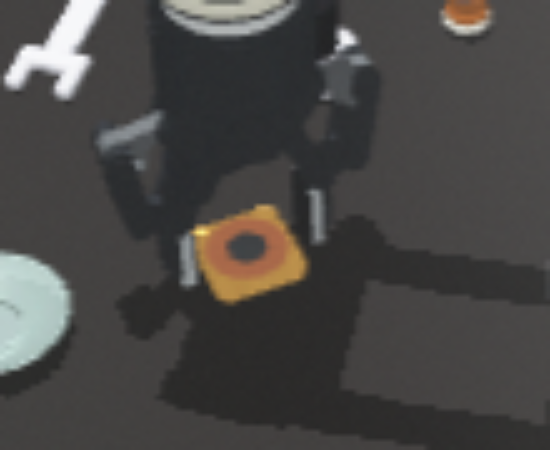

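Call:
carry_out --pt "0 0 0.5" --pt "0 0 0.5" --pt "0 0 0.5" --pt "0 0 0.5" --pt "0 0 0.5" --pt "0 0 0.5" --pt "0 0 0.5" --roll '[0,0,0,0,0,0,0]' --jaw '[-0.2,1,1,1,1,1,1]'

```text
time: 30.7
eef_pos: [0.6549, 0.0089, 0.017]
tool_rot: [3.025, 0.847, 0.002]
force: [0.1, -0.3, 4.2]
gripper_width: 0.0454
```

Call:
carry_out --pt "0 0 -2" --pt "0 0 -6" --pt "0 0 -20" --pt "0 0 -50" --pt "0 0 -90" --pt "0 0 -120" --pt "0 0 -120" --pt "0 0 -120" --roll '[0,0,0,0,0,0,0,0]' --jaw '[1,1,1,1,1,1,1,1]'

```text
time: 31.5
eef_pos: [0.6549, 0.0089, 0.1379]
tool_rot: [3.025, 0.847, 0.004]
force: [-0.2, -0.1, -1.6]
gripper_width: 0.0451
```

Run:
```python
from h import *
go((.4577,-.0288,.136,3),(.4577,-.0288,.1,3),(.4577,-.0288,.056,3),do=[(0,0,.5,0),(0,0,-120,0)])
im=snap('side');meas(4)
cv2.imwrite('pics/p20.png',cv2.resize(im['color'][150:260,240:350,::-1],None,fx=5,fy=5))
```

```text
t 31.5 cmd [0.6543 0.0091 0.136 ] 31.27 meas-cmd mm [ 0.6 -0.2  1.9] phi 31.28 tilt 0.15 w 0.0451 F [-0.2 -0.1 -1.6]
-> (0.4577, -0.0288, 0.136, 3) delta [-187.7  -69.6    0. ] roll 28.3 rows 5.0
-> (0.4577, -0.0288, 0.1, 3) delta [-0.  0. 36.] roll -0.0 rows 1.0
-> (0.4577, -0.0288, 0.056, 3) delta [-0.  0. 44.] roll -0.0 rows 1.0
mean [0.6535 0.009  0.1346] sd [0.0003 0.     0.0008] minus cmd mm [-0.83 -0.18 -1.45]
```

View pics/p20.png

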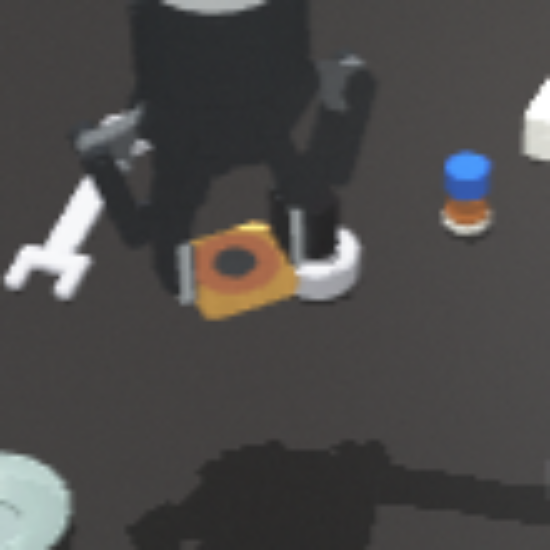

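Call:
carry_out --pt "-25 -9 0" --pt "-60 -22 0" --pt "-100 -37 0" --pt "-140 -52 0" --pt "-170 -63 0" --pt "-187.5 -69.5 0" --pt "-187.5 -69.5 0" --pt "-187.5 -69.5 0" --roll '[5,10,15,20,25,28.3,28.3,28.3]' --jaw '[1,1,1,1,1,1,1,1]'

```text
time: 32.55
eef_pos: [0.4582, -0.029, 0.136]
tool_rot: [-3.14, -0.082, -0.0]
force: [0.0, -0.0, -0.4]
gripper_width: 0.0447
```

Call:
carry_out --pt "0 0 20" --pt "0 0 36" --pt "0 0 36" --pt "0 0 36" --pt "0 0 36" --pt "0 0 36" --roll '[0,0,0,0,0,0]' --jaw '[1,1,1,1,1,1]'

```text
time: 33.15
eef_pos: [0.4591, -0.0291, 0.1013]
tool_rot: [3.14, 0.082, 0.003]
force: [0.7, -0.3, -0.6]
gripper_width: 0.0448
```

Run:
```python
from h import *
go((.4577,-.0288,.056,3),do=[(-187.5,-69.5,0,28.3),(0,0,36,0)])
im=snap('side');meas(4)
cv2.imwrite('pics/p21.png',cv2.resize(im['color'][160:260,320:420,::-1],None,fx=5,fy=5))
```

```text
t 33.15 cmd [ 0.458  -0.0288  0.1   ] 2.97 meas-cmd mm [ 1.2 -0.3  1.3] phi 2.99 tilt 0.12 w 0.0448 F [ 0.7 -0.3 -0.6]
-> (0.4577, -0.0288, 0.056, 3) delta [-0.3  0.  44. ] roll -0.0 rows 1.0
mean [ 0.4587 -0.0291  0.101 ] sd [0.0002 0.     0.0002] minus cmd mm [ 0.72 -0.31  1.03]
```

View pics/p21.png

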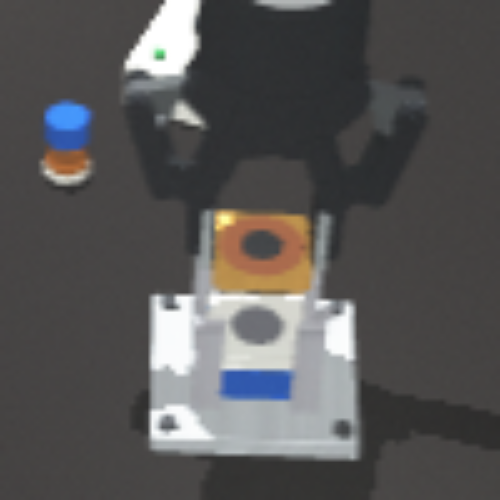

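Call:
carry_out --pt "0 0 8" --pt "0 0 16" --pt "0 0 24" --pt "0 0 31" --pt "0 0 37" --pt "0 0 40" --pt "0 0 40" --pt "0 0 40" --roll '[0,0,0,0,0,0,0,0]' --jaw '[1,1,1,1,1,1,1,1]'

```text
time: 34.2
eef_pos: [0.4584, -0.0291, 0.0605]
tool_rot: [-3.141, -0.081, -0.001]
force: [0.2, 1.4, -0.9]
gripper_width: 0.0452
```

Call:
carry_out --pt "0 0 1.5" --pt "0 0 3" --pt "0 0 4" --pt "0 0 4.5" --pt "0 0 4.5" --roll '[0,0,0,0,0]' --jaw '[1,1,1,1,1]'

```text
time: 34.7
eef_pos: [0.4583, -0.029, 0.0568]
tool_rot: [3.14, 0.082, 0.001]
force: [-2.0, 0.7, 4.7]
gripper_width: 0.0452
```

Run:
```python
from h import *
go(do=[(0,0,40,0),(0,0,4.5,0)])
im=snap('side');meas(4)
cv2.imwrite('pics/p22.png',cv2.resize(im['color'][160:260,320:420,::-1],None,fx=5,fy=5))
```

```text
t 34.7 cmd [ 0.458  -0.0288  0.0555] 2.97 meas-cmd mm [ 0.4 -0.3  1.3] phi 2.97 tilt 0.03 w 0.0452 F [-2.   0.7  4.7]
mean [ 0.4583 -0.0291  0.0568] sd [0. 0. 0.] minus cmd mm [ 0.36 -0.27  1.31]
```

View pics/p22.png

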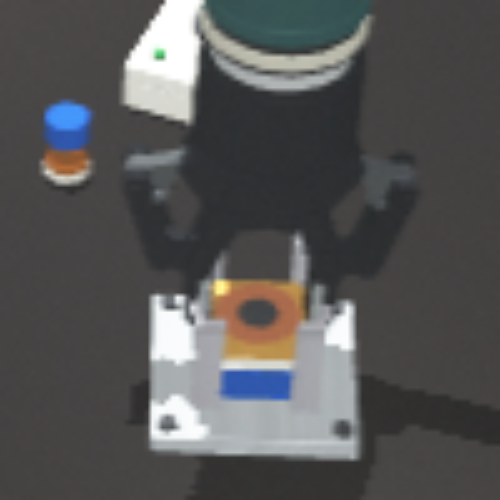

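Seated (contact 4.7 N). Release, retreat, then look at the stack and the weight.

Call:
carry_out --pt "0 0 0" --pt "0 0 0" --pt "0 0 0" --pt "0 0 0" --roll '[0,0,0,0]' --jaw '[-0.3,-0.3,-0.3,-0.3]'

```text
time: 35.35
eef_pos: [0.458, -0.029, 0.0556]
tool_rot: [-3.14, -0.081, 0.001]
force: [-0.3, -0.7, 0.2]
gripper_width: 0.0557
```

Call:
carry_out --pt "0 0 -10" --pt "0 0 -40" --pt "0 0 -80" --pt "0 0 -110" --pt "0 0 -110" --pt "0 0 -110" --pt "0 0 -110" --roll '[0,0,0,0,0,0,0]' --jaw '[-0.3,-0.3,-0.3,-0.3,-0.3,-0.3,-0.3]'

```text
time: 36.05
eef_pos: [0.4574, -0.0289, 0.1647]
tool_rot: [-3.14, -0.081, 0.003]
force: [0.6, -0.3, -0.1]
gripper_width: 0.0555
```

Run:
```python
from h import *
im={c:snap(c,c+'23.png') for c in('side','top')}
cv2.imwrite('pics/p23.png',np.hstack([cv2.resize(im['side']['color'][180:260,330:410,::-1],None,fx=5,fy=5),cv2.resize(im['side']['color'][170:220,280:330,::-1],None,fx=8,fy=8)]))
go(do=[(0,0,-110,0)])
W=pts(im['side'])
for n in('disc_center','spacer1_center','weight_center'):
  for r in regions_of(n,'side')[:2]:
    w=W[r['mask']];print(n,r['confidence'],r['bbox'],np.nanpercentile(w,[2,50,98],axis=0).round(4))
PWG=[(.02,circ(.024)),(.054,circ(.024))]
for c in im:
    I=im[c]; b=around(I,(.638,-.128,.02),18); x0,y0,x1,y1=b
    C=I['color'][y0:y1,x0:x1].astype(float); o=(C.min(2)>110).astype(float)
    # fit the base disc + grip
    ig=cover(I,boxv(.638,-.128,0,PWG),b)
    def f(p):
        A=cover(I,boxv(p[0]/1e3,p[1]/1e3,0,PW),b);G=cover(I,boxv(p[0]/1e3,p[1]/1e3,0,PWG),b)
        return np.sum((A*(1-G)-o)**2)
    s0=np.array([638,-128.]);r=minimize(f,s0,method='Nelder-Mead',options=dict(initial_simplex=np.vstack([s0,s0+[5,0],s0+[0,5]])));print(c,r.x,r.fun,o.sum())
```

```text
t 36.15 cmd [ 0.458  -0.0288  0.1655] 2.97 meas-cmd mm [-0.8 -0.1 -1.3] phi 2.97 tilt 0.19 w 0.0553 F [-0.4  0.6  0.6]
disc_center 0.83 [359.3, 218.6, 20.1, 16.1] [[ 0.4388 -0.1017  0.0026]
 [ 0.4587 -0.0264  0.0476]
 [ 0.4808  0.0011  0.0649]]
spacer1_center 0.51 [344.8, 350.1, 49.5, 49.6] [[ 4.032e-01  3.020e-01 -2.000e-04]
 [ 4.528e-01  3.648e-01  4.200e-03]
 [ 4.918e-01  3.915e-01  1.500e-02]]
weight_center 0.69 [294.4, 185.1, 20.9, 22.6] [[ 0.6187 -0.1878 -0.0022]
 [ 0.6381 -0.1193  0.0199]
 [ 0.6622 -0.1062  0.0544]]
weight_center 0.64 [219.4, 292.1, 11.6, 46.9] [[ 0.7383  0.1893 -0.0009]
 [ 0.757   0.246   0.0099]
 [ 0.7796  0.295   0.0141]]
side [ 638.15998621 -129.89901315] 13.199883460998535 164.0
top [ 638.29208773 -127.84134065] 18.68896484375 158.0
```

View pics/p23.png

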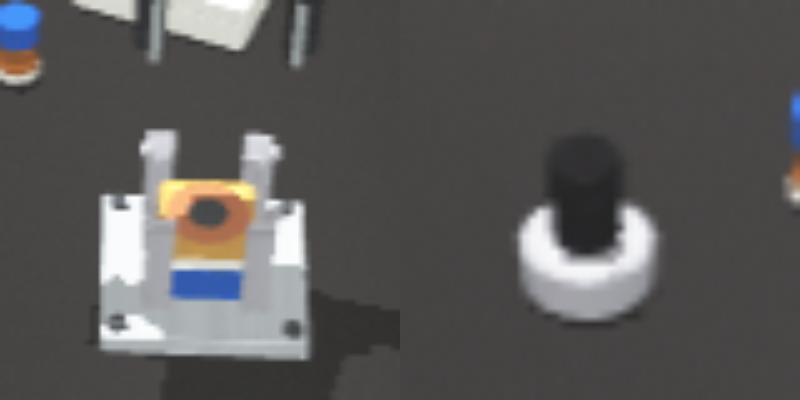

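View pics/side23.png

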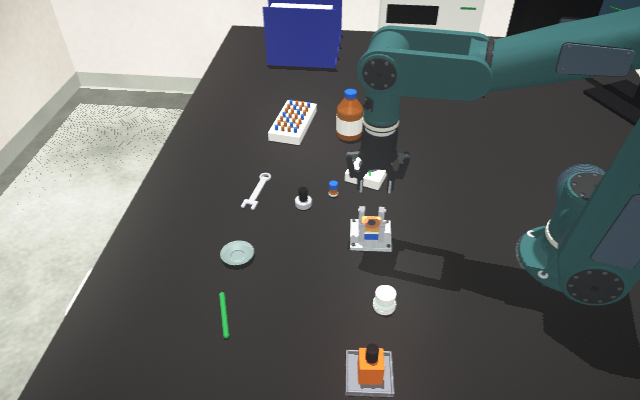

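Run:
```python
from h import *
go((.6382,-.1288,.12,3),(.6382,-.1288,.042,3))
```

```text
t 36.3 cmd [ 0.458  -0.0288  0.1655] 2.97 meas-cmd mm [-0.4 -0.2 -0.8] phi 2.97 tilt 0.13 w 0.0552 F [-0.6 -0.3 -0.3]
-> (0.6382, -0.1288, 0.12, 3) delta [174.8 109.2  45.5] roll -0.0 rows 5.0
-> (0.6382, -0.1288, 0.042, 3) delta [ 0.  0. 78.] roll -0.0 rows 2.0
```

Call:
carry_out --pt "35 22 0" --pt "75 47 10" --pt "115 72 30" --pt "150 94 40" --pt "175 109 45.5" --pt "175 109 45.5" --pt "175 109 45.5" --roll '[0,0,0,0,0,0,0]' --jaw '[-0.15,-0.15,-0.15,-0.15,-0.15,-0.15,-0.15]'

```text
time: 37.0
eef_pos: [0.6382, -0.1288, 0.1187]
tool_rot: [-3.139, -0.081, 0.004]
force: [0.2, 0.3, 0.0]
gripper_width: 0.049
```

Call:
carry_out --pt "0 0 25" --pt "0 0 45" --pt "0 0 60" --pt "0 0 70" --pt "0 0 78" --pt "0 0 78" --pt "0 0 78" --roll '[0,0,0,0,0,0,0]' --jaw '[-0.15,-0.15,-0.15,-0.15,-0.15,-0.15,-0.15]'

```text
time: 37.7
eef_pos: [0.6389, -0.1288, 0.043]
tool_rot: [3.14, 0.082, 0.002]
force: [0.3, -0.4, 0.6]
gripper_width: 0.049
```

Call:
carry_out --pt "0 0 0" --pt "0 0 0" --pt "0 0 0" --pt "0 0 0" --pt "0 0 0" --pt "0 0 0" --roll '[0,0,0,0,0,0]' --jaw '[1,1,1,1,1,1]' --force 45

```text
time: 38.3
eef_pos: [0.639, -0.129, 0.0435]
tool_rot: [3.14, 0.081, 0.002]
force: [-2.2, -0.6, 5.9]
gripper_width: 0.0228
```

Run:
```python
from h import *
go(do=[(175,109,45.5,0),(0,0,78,0)])
im=snap('side');meas(3)
cv2.imwrite('pics/p24.png',cv2.resize(im['color'][130:230,250:350,::-1],None,fx=5,fy=5))
```

```text
t 38.3 cmd [ 0.6384 -0.1286  0.042 ] 2.97 meas-cmd mm [ 0.6 -0.5  1.5] phi 2.97 tilt 0.08 w 0.0228 F [-2.2 -0.6  5.9]
mean [ 0.639  -0.129   0.0435] sd [0. 0. 0.] minus cmd mm [ 0.61 -0.48  1.53]
```

View pics/p24.png

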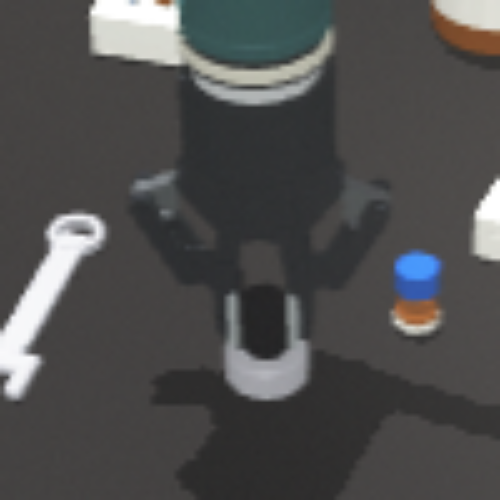

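Call:
carry_out --pt "0 0 -5" --pt "0 0 -20" --pt "0 0 -50" --pt "0 0 -85" --pt "0 0 -115" --pt "0 0 -120" --pt "0 0 -120" --pt "0 0 -120" --roll '[0,0,0,0,0,0,0,0]' --jaw '[1,1,1,1,1,1,1,1]'

```text
time: 39.3
eef_pos: [0.6375, -0.1285, 0.1597]
tool_rot: [-3.139, -0.081, 0.006]
force: [-1.0, 0.0, -3.6]
gripper_width: 0.0227
```

Run:
```python
from h import *
go((.4577,-.0288,.162,3),(.4577,-.0288,.115,3),do=[(0,0,-120,0)])
im=snap('side');meas(3)
cv2.imwrite('pics/p25.png',cv2.resize(im['color'][100:220,250:370,::-1],None,fx=5,fy=5))
```

```text
t 39.3 cmd [ 0.6384 -0.1286  0.162 ] 2.97 meas-cmd mm [-0.9  0.1 -2.3] phi 2.97 tilt 0.24 w 0.0227 F [-1.   0.  -3.6]
-> (0.4577, -0.0288, 0.162, 3) delta [-175.3 -109.     0. ] roll -0.0 rows 5.0
-> (0.4577, -0.0288, 0.115, 3) delta [ 0.  0. 47.] roll -0.0 rows 1.0
mean [ 0.6373 -0.1284  0.1591] sd [0.0001 0.     0.0001] minus cmd mm [-1.11  0.13 -2.88]
```

View pics/p25.png

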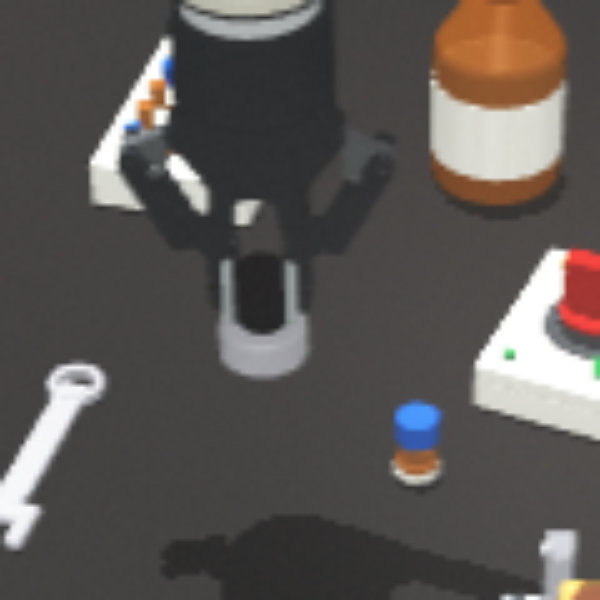

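Call:
carry_out --pt "-20 -12 0" --pt "-55 -34 0" --pt "-95 -59 0" --pt "-130 -81 0" --pt "-160 -99 0" --pt "-175 -109 0" --pt "-175 -109 0" --pt "-175 -109 0" --roll '[0,0,0,0,0,0,0,0]' --jaw '[1,1,1,1,1,1,1,1]'

```text
time: 40.3
eef_pos: [0.4583, -0.0291, 0.1622]
tool_rot: [3.14, 0.082, 0.001]
force: [0.3, 0.2, -3.4]
gripper_width: 0.0228
```

Call:
carry_out --pt "0 0 10" --pt "0 0 20" --pt "0 0 30" --pt "0 0 40" --pt "0 0 44" --pt "0 0 44" --pt "0 0 44" --pt "0 0 44" --roll '[0,0,0,0,0,0,0,0]' --jaw '[1,1,1,1,1,1,1,1]'

```text
time: 41.1
eef_pos: [0.4586, -0.0291, 0.119]
tool_rot: [3.14, 0.081, 0.002]
force: [0.5, 0.4, -2.6]
gripper_width: 0.0225
```

Run:
```python
from h import *
go((.4577,-.0288,.09,3),do=[(-175,-109,0,0),(0,0,44,0)])
im=snap('side');meas(3)
cv2.imwrite('pics/p26.png',cv2.resize(im['color'][140:260,310:430,::-1],None,fx=5,fy=5))
```

```text
t 41.1 cmd [ 0.458  -0.0288  0.118 ] 2.97 meas-cmd mm [ 0.7 -0.3  1. ] phi 2.97 tilt 0.08 w 0.0225 F [ 0.5  0.4 -2.6]
-> (0.4577, -0.0288, 0.09, 3) delta [-0.3  0.  28. ] roll -0.0 rows 1.0
mean [ 0.4586 -0.0291  0.119 ] sd [0.0001 0.     0.    ] minus cmd mm [ 0.59 -0.3   0.96]
```

View pics/p26.png

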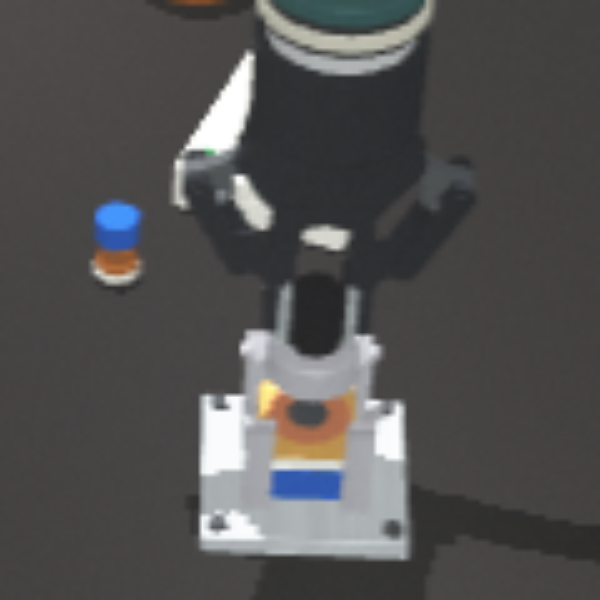

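Well centred; lower gently, slow at the end.

Call:
carry_out --pt "0 0 5" --pt "0 0 10" --pt "0 0 14" --pt "0 0 18" --pt "0 0 21" --pt "0 0 23" --pt "0 0 24" --pt "0 0 25" --roll '[0,0,0,0,0,0,0,0]' --jaw '[1,1,1,1,1,1,1,1]'

```text
time: 42.1
eef_pos: [0.4583, -0.0291, 0.0933]
tool_rot: [-3.141, -0.081, -0.0]
force: [-0.4, 0.2, -3.1]
gripper_width: 0.0229
```

Call:
carry_out --pt "0 0 0.5" --pt "0 0 1" --pt "0 0 1.5" --pt "0 0 2" --pt "0 0 2.5" --pt "0 0 2.5" --pt "0 0 2.5" --roll '[0,0,0,0,0,0,0]' --jaw '[1,1,1,1,1,1,1]'

```text
time: 42.8
eef_pos: [0.4584, -0.0291, 0.0915]
tool_rot: [3.14, 0.081, 0.001]
force: [-2.3, 1.1, 2.4]
gripper_width: 0.0226
```

Run:
```python
from h import *
go(do=[(0,0,25,0),(0,0,2.5,0)])
meas(3)
```

```text
t 42.8 cmd [ 0.458  -0.0288  0.0905] 2.97 meas-cmd mm [ 0.4 -0.3  1. ] phi 2.97 tilt 0.04 w 0.0226 F [-2.3  1.1  2.4]
mean [ 0.4584 -0.0291  0.0915] sd [0. 0. 0.] minus cmd mm [ 0.43 -0.27  1.02]
```

Call:
carry_out --pt "0 0 0" --pt "0 0 0" --pt "0 0 0" --pt "0 0 0" --pt "0 0 0" --roll '[0,0,0,0,0]' --jaw '[0.2,-0.15,-0.15,-0.15,-0.15]'

```text
time: 43.45
eef_pos: [0.4582, -0.029, 0.0907]
tool_rot: [-3.14, -0.081, 0.0]
force: [-0.4, -0.0, -0.4]
gripper_width: 0.049
```

Call:
carry_out --pt "0 0 -10" --pt "0 0 -30" --pt "0 0 -60" --pt "0 0 -90" --pt "0 0 -90" --pt "0 0 -90" --pt "0 0 -90" --roll '[0,0,0,0,0,0,0]' --jaw '[-0.15,-0.15,-0.15,-0.15,-0.15,-0.15,-0.15]'

```text
time: 44.15
eef_pos: [0.4575, -0.0289, 0.18]
tool_rot: [-3.14, -0.081, 0.003]
force: [-1.5, -0.9, 0.3]
gripper_width: 0.0487
```

Call:
carry_out --pt "-20 -30 0" --pt "-40 -60 0" --pt "-60 -100 0" --pt "-60 -130 0" --pt "-60 -130 0" --pt "-60 -130 0" --roll '[0,0,0,0,0,0]' --jaw '[-0.15,-0.15,-0.15,-0.15,-0.15,-0.15]'

```text
time: 44.75
eef_pos: [0.3908, 0.0978, 0.1797]
tool_rot: [3.14, 0.084, -0.004]
force: [-0.3, -0.3, 0.1]
gripper_width: 0.049
```

Run:
```python
from h import *
go(do=[(0,0,-90,0),(-60,-130,0,0)])
im={c:snap(c,c+'27.png') for c in('side','top')}
cv2.imwrite('pics/p27.png',cv2.resize(np.hstack([im['side']['color'][140:240,330:430,::-1],im['top']['color'][205:305,340:440,::-1]]),None,fx=4,fy=4,interpolation=cv2.INTER_CUBIC))
for c in im:
  W=pts(im[c])
  for n in ('knob_grip','weight_center'):
   for r in regions_of(n,c)[:1]:
    w=W[r['mask']];w=w[~np.isnan(w[:,0])];t=w[w[:,2]>np.percentile(w[:,2],95)-.006]
    (cx,cy),(a,b_),ang=cv2.minAreaRect((t[:,:2]*1e3).astype(np.float32))
    print(c,n,r['confidence'],r['bbox'],'top',t.mean(0).round(4),len(t),'rect',cx,cy,a,b_,ang)
```

```text
t 44.75 cmd [0.3913 0.0979 0.1805] 2.97 meas-cmd mm [-0.5 -0.1 -0.8] phi 3.08 tilt 0.14 w 0.049 F [-0.3 -0.3  0.1]
side knob_grip 0.81 [363.5, 149.7, 13.9, 14.1] top [ 0.4702 -0.2755  0.0727] 61 rect 470.31097412109375 -276.1019287109375 15.82616901397705 39.625022888183594 71.16302490234375
side weight_center 0.8 [362.7, 203.0, 20.3, 26.6] top [ 0.4583 -0.0254  0.1004] 67 rect 458.4588928222656 -26.76897430419922 25.273279190063477 22.000577926635742 66.45361328125
top knob_grip 0.51 [378.7, 246.5, 21.0, 12.8] top [ 0.4702 -0.279   0.0761] 68 rect 471.5007629394531 -278.8610534667969 14.749690055847168 41.164405822753906 72.81503295898438
top weight_center 0.59 [291.5, 244.8, 14.4, 20.7] top [ 0.4579 -0.0286  0.1025] 61 rect 458.37286376953125 -28.670795440673828 20.754716873168945 20.808252334594727 1.4709888696670532
```

View pics/p27.png

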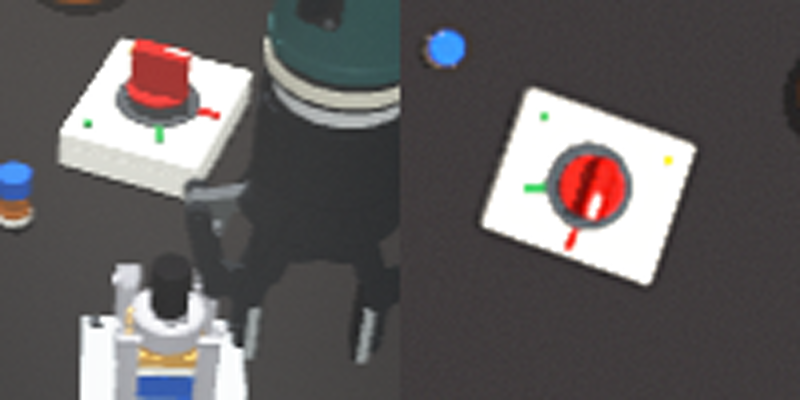

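View pics/side27.png

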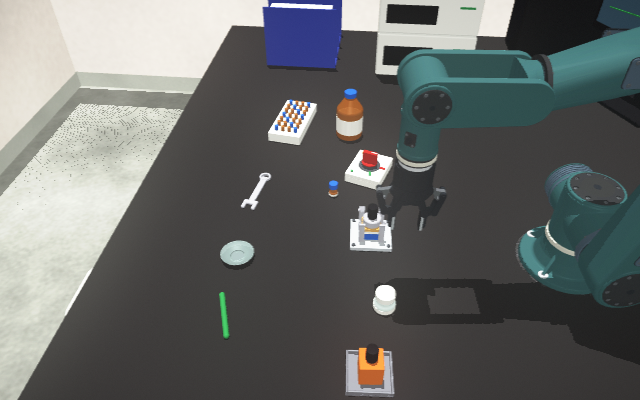

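Run:
```python
from h import *
go((.471,-.2775,.16,72),(.471,-.2775,.066,72))
```

```text
t 45.05 cmd [0.3913 0.0979 0.1805] 2.97 meas-cmd mm [ 0.4 -1.   0.1] phi 2.88 tilt 0.03 w 0.0491 F [ 0.4 -0.3 -0.1]
-> (0.471, -0.2775, 0.16, 72) delta [ 60.1 379.1  20.5] roll -69.0 rows 9.0
-> (0.471, -0.2775, 0.066, 72) delta [ 0.  0. 94.] roll -0.0 rows 2.0
```

Call:
carry_out --pt "5 35 0" --pt "12 80 0" --pt "19 125 0" --pt "26 170 0" --pt "34 215 0" --pt "41 260 0" --pt "48 300 0" --pt "53 335 0" --roll '[-8,-16,-24,-32,-40,-48,-56,-62]' --jaw '[0,0,0,0,0,0,0,0]'

```text
time: 45.85
eef_pos: [0.4617, -0.237, 0.1807]
tool_rot: [2.655, 1.679, 0.0]
force: [1.0, 0.7, 0.4]
gripper_width: 0.0428
```

Run:
```python
from h import *
go((.471,-.2775,.16,72),(.471,-.2775,.066,72),do=[(53,335,0,-62)])
```

```text
t 45.85 cmd [ 0.4616 -0.2339  0.1805] 64.97 meas-cmd mm [ 0.1 -3.2  0.2] phi 64.63 tilt 0.02 w 0.0428 F [1.  0.7 0.4]
-> (0.471, -0.2775, 0.16, 72) delta [-35.6  27.   20.5] roll -7.0 rows 1.0
-> (0.471, -0.2775, 0.066, 72) delta [ 0. -0. 94.] roll -0.0 rows 2.0
```

Call:
carry_out --pt "-18 13 10" --pt "-35.5 27 20.5" --pt "-35.5 27 30" --pt "-35.5 27 55" --pt "-35.5 27 65" --pt "-35.5 27 65" --pt "-35.5 27 65" --pt "-35.5 27 65" --roll '[-3.5,-7,-7,-7,-7,-7,-7,-7]' --jaw '[0,0,0,0,0,0,0,0]'

```text
time: 46.65
eef_pos: [0.4715, -0.2779, 0.1173]
tool_rot: [2.549, 1.832, 0.001]
force: [0.2, -0.3, 0.9]
gripper_width: 0.0427
```

Run:
```python
from h import *
go((.471,-.2775,.066,72),do=[(-35.5,27,65,-7)])
im={c:snap(c,c+'28.png') for c in('side','top')};meas(2)
cv2.imwrite('pics/p28.png',cv2.resize(im['side']['color'][90:210,310:430,::-1],None,fx=5,fy=5))
```

```text
t 46.65 cmd [ 0.471  -0.2775  0.1155] 71.97 meas-cmd mm [ 0.5 -0.5  1.8] phi 71.41 tilt 0.15 w 0.0427 F [ 0.2 -0.3  0.9]
-> (0.471, -0.2775, 0.066, 72) delta [-0.1 -0.  49.5] roll -0.0 rows 1.0
mean [ 0.4714 -0.278   0.1171] sd [0.0001 0.     0.0001] minus cmd mm [ 0.36 -0.55  1.64]
```

View pics/p28.png

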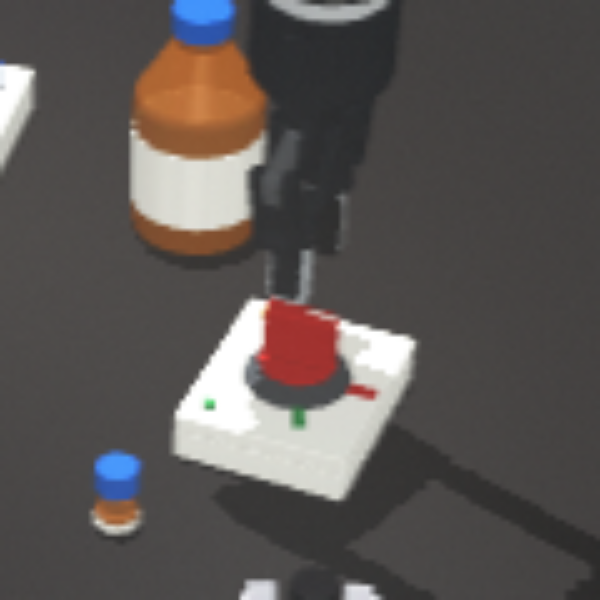

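Call:
carry_out --pt "0 0 15" --pt "0 0 28" --pt "0 0 38" --pt "0 0 45" --pt "0 0 49" --pt "0 0 49" --pt "0 0 49" --roll '[0,0,0,0,0,0,0]' --jaw '[0,0,0,0,0,0,0]'

```text
time: 47.55
eef_pos: [0.471, -0.278, 0.0671]
tool_rot: [2.551, 1.833, 0.0]
force: [0.2, 0.4, 0.6]
gripper_width: 0.0426
```

Call:
carry_out --pt "0 0 0" --pt "0 0 0" --pt "0 0 0" --pt "0 0 0" --pt "0 0 0" --pt "0 0 0" --roll '[0,0,0,0,0,0]' --jaw '[1,1,1,1,1,1]' --force 50

```text
time: 48.15
eef_pos: [0.4709, -0.2786, 0.0674]
tool_rot: [2.55, 1.832, -0.001]
force: [-1.4, -3.4, 1.9]
gripper_width: 0.0128
```

Run:
```python
from h import *
go(do=[(0,0,49,0)])
im={c:snap(c,c+'29.png') for c in('side','top')};meas(2)
cv2.imwrite('pics/p29.png',cv2.resize(im['side']['color'][90:210,310:430,::-1],None,fx=5,fy=5))
print(read_state()['wrist_torque'])
```

```text
t 48.15 cmd [ 0.471  -0.2775  0.0665] 71.97 meas-cmd mm [-0.1 -1.2  0.9] phi 71.38 tilt 0.11 w 0.0128 F [-1.4 -3.4  1.9]
mean [ 0.4709 -0.2786  0.0672] sd [0. 0. 0.] minus cmd mm [-0.1  -1.16  0.72]
[-0.81096645  0.31049894 -0.004565  ]
```

View pics/p29.png

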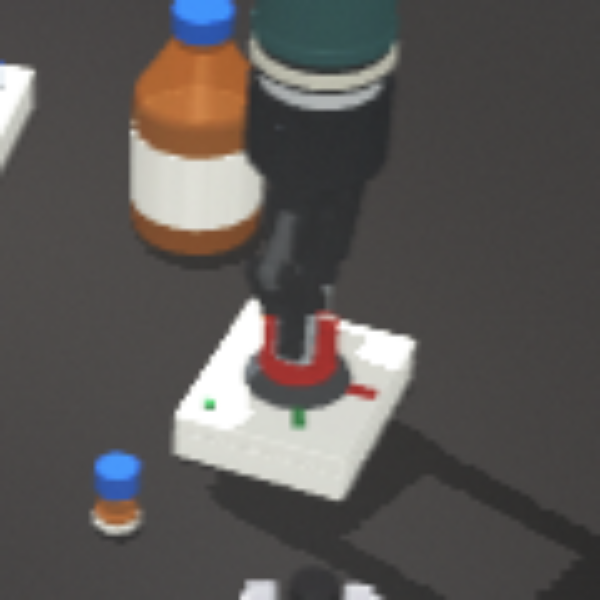

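Call:
carry_out --pt "-0.7 0.2 2" --pt "-0.7 0.2 4" --pt "-0.7 0.2 6" --pt "-0.7 0.2 8" --pt "-0.7 0.2 9.5" --pt "-0.7 0.2 9.5" --pt "-0.7 0.2 9.5" --roll '[0,0,0,0,0,0,0]' --jaw '[1,1,1,1,1,1,1]'

```text
time: 49.05
eef_pos: [0.4711, -0.2788, 0.0605]
tool_rot: [2.55, 1.832, 0.0]
force: [-6.4, 0.3, 17.1]
gripper_width: 0.0135
```

Run:
```python
from h import *
go(do=[(-.7,.2,9.5,0)]); meas(2); print(read_state()['wrist_torque'])
```

```text
t 49.05 cmd [ 0.471  -0.2782  0.057 ] 71.97 meas-cmd mm [ 0.1 -0.6  3.5] phi 71.4 tilt 0.08 w 0.0135 F [-6.4  0.3 17.1]
mean [ 0.4711 -0.2788  0.0605] sd [0. 0. 0.] minus cmd mm [ 0.07 -0.6   3.52]
[ 0.04185569  1.23504813 -0.01917748]
```

Call:
carry_out --pt "0 0 0" --pt "0 0 0" --pt "0 0 0" --pt "0 0 0" --pt "0 0 0" --pt "0 0 0" --pt "0 0 0" --pt "0 0 0" --roll '[5,10,15,20,25,30,35,35]' --jaw '[1,1,1,1,1,1,1,1]'

```text
time: 49.95
eef_pos: [0.4714, -0.2784, 0.0605]
tool_rot: [2.984, 0.979, 0.003]
force: [-5.1, 0.4, 17.4]
gripper_width: 0.0127
```

Run:
```python
from h import *
go(do=[(0,0,0,35)]); meas(2); print(read_state()['wrist_torque'])
im=snap('side');cv2.imwrite('pics/p30.png',cv2.resize(im['color'][90:210,310:430,::-1],None,fx=5,fy=5))
```

```text
t 49.95 cmd [ 0.471  -0.2782  0.057 ] 36.97 meas-cmd mm [ 0.4 -0.2  3.5] phi 36.32 tilt 0.11 w 0.0127 F [-5.1  0.4 17.4]
mean [ 0.4714 -0.2784  0.0605] sd [0. 0. 0.] minus cmd mm [ 0.42 -0.25  3.54]
[ 0.15856362  0.9626735  -0.02749295]
```

View pics/p30.png

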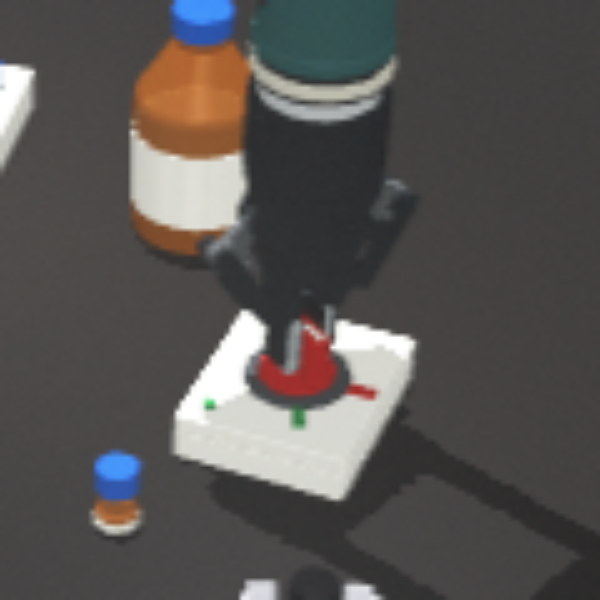

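The knob turns with the fingers. Continue to about 71° total.

Call:
carry_out --pt "0 0 0" --pt "0 0 0" --pt "0 0 0" --pt "0 0 0" --pt "0 0 0" --pt "0 0 0" --pt "0 0 0" --pt "0 0 0" --roll '[5,10,15,20,25,30,34,34]' --jaw '[1,1,1,1,1,1,1,1]'

```text
time: 50.9
eef_pos: [0.4719, -0.2784, 0.0605]
tool_rot: [3.141, 0.064, 0.005]
force: [-3.7, 0.1, 16.5]
gripper_width: 0.0132
```

Run:
```python
from h import *
go(do=[(0,0,0,34)]); meas(2); print(read_state()['wrist_torque'])
im=snap('side');cv2.imwrite('pics/p31.png',cv2.resize(im['color'][90:210,310:430,::-1],None,fx=5,fy=5))
```

```text
t 50.9 cmd [ 0.471  -0.2782  0.057 ] 2.97 meas-cmd mm [ 0.9 -0.2  3.5] phi 2.34 tilt 0.17 w 0.0132 F [-3.7  0.1 16.5]
mean [ 0.4719 -0.2784  0.0605] sd [0. 0. 0.] minus cmd mm [ 0.88 -0.17  3.52]
[ 0.17556102  0.83275997 -0.04410874]
```

View pics/p31.png

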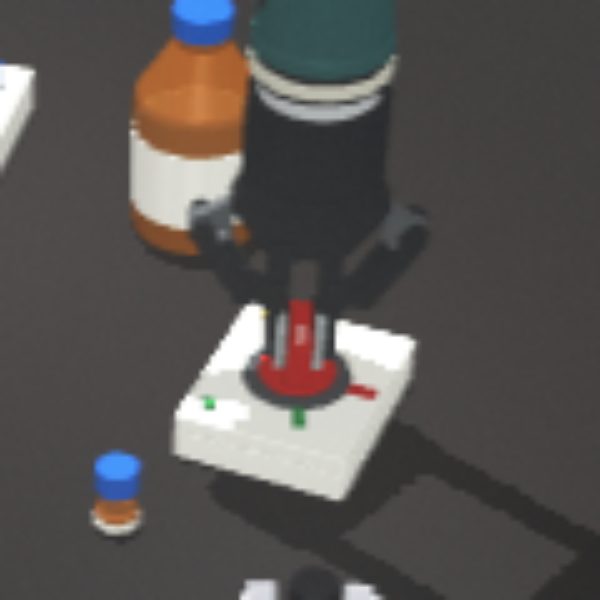

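Call:
carry_out --pt "0 0 -2" --pt "0 0 -4" --pt "0 0 -6" --pt "0 0 -8" --pt "0 0 -9.5" --pt "0 0 -9.5" --roll '[0.5,0.5,0.5,0.5,0.5,0.5]' --jaw '[1,1,1,1,1,1]'

```text
time: 51.65
eef_pos: [0.4717, -0.2783, 0.067]
tool_rot: [-3.141, -0.052, -0.004]
force: [3.5, -2.3, 2.6]
gripper_width: 0.013
```

Call:
carry_out --pt "0 0 0" --pt "0 0 0" --pt "0 0 0" --pt "0 0 0" --roll '[0,0,0,0]' --jaw '[0,0,0,0]'

```text
time: 52.05
eef_pos: [0.4701, -0.2779, 0.0659]
tool_rot: [-3.14, -0.052, 0.003]
force: [-0.2, -0.3, 0.5]
gripper_width: 0.0428
```

Call:
carry_out --pt "0 0 -10" --pt "0 0 -40" --pt "0 0 -80" --pt "0 0 -110" --pt "0 0 -110" --pt "0 0 -110" --roll '[0,0,0,0,0,0]' --jaw '[0,0,0,0,0,0]'

```text
time: 52.65
eef_pos: [0.4711, -0.2788, 0.1783]
tool_rot: [3.14, 0.052, 0.003]
force: [-1.5, -0.6, 0.3]
gripper_width: 0.0425
```

Call:
carry_out --pt "-25 -20 0" --pt "-65 -55 0" --pt "-105 -90 0" --pt "-120 -110 0" --pt "-120 -110 0" --pt "-120 -110 0" --roll '[0,0,0,0,0,0]' --jaw '[0,0,0,0,0,0]'

```text
time: 53.25
eef_pos: [0.3466, -0.1721, 0.1758]
tool_rot: [-3.141, -0.052, 0.001]
force: [0.1, 0.2, -0.5]
gripper_width: 0.0426
```

Run:
```python
from h import *
im={c:snap(c,c+'32.png') for c in('side','top')}
cv2.imwrite('pics/p32.png',cv2.resize(np.hstack([im['side']['color'][140:260,320:440,::-1],im['top']['color'][200:300,330:430,::-1] if 0 else cv2.resize(im['top']['color'][200:320,330:450,::-1],(120,120))]),None,fx=3.3,fy=3.3,interpolation=cv2.INTER_CUBIC))
for c in im:
  W=pts(im[c])
  for n in ('knob_grip','weight_center','gauge_center','disc_center'):
   for r in regions_of(n,c)[:1]:
    w=W[r['mask']];w=w[~np.isnan(w[:,0])];t=w[w[:,2]>np.percentile(w[:,2],95)-.006]
    (cx,cy),(a,b_),ang=cv2.minAreaRect((t[:,:2]*1e3).astype(np.float32))
    print(c,n,r['confidence'],'top',t.mean(0).round(4),len(t),'rect',np.round([cx,cy,a,b_,ang],1))
```

```text
side knob_grip 0.69 top [ 0.4711 -0.2736  0.0734] 48 rect [ 471.8 -274.5   13.9   38.6    1.6]
side weight_center 0.89 top [ 0.4587 -0.0246  0.1002] 57 rect [458.8 -25.8  18.8  20.9   2.5]
side gauge_center 0.75 top [0.4465 0.3474 0.0908] 130 rect [446.4 346.5  21.8  23.1   2.8]
top knob_grip 0.74 top [ 0.4711 -0.2776  0.0768] 62 rect [ 470.8 -277.1   10.9   38.2    1.1]
top weight_center 0.73 top [ 0.4577 -0.0288  0.1026] 60 rect [457.1 -28.8  20.2  20.3  46.5]
top gauge_center 0.86 top [0.4464 0.344  0.0925] 68 rect [446.4 344.3  22.4  22.1  48.9]
```

View pics/p32.png

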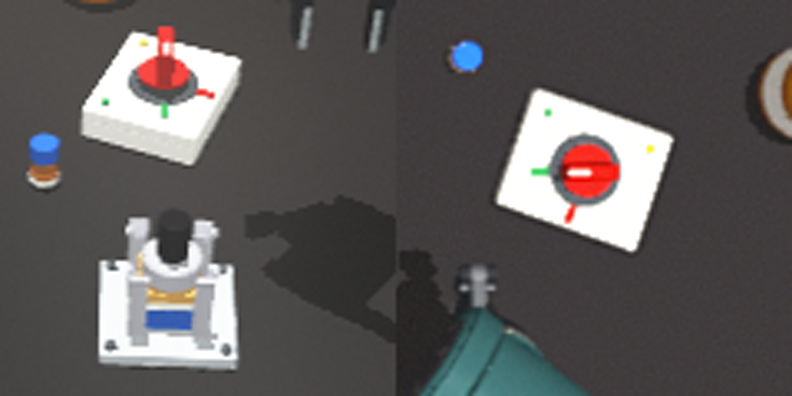

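View pics/side32.png

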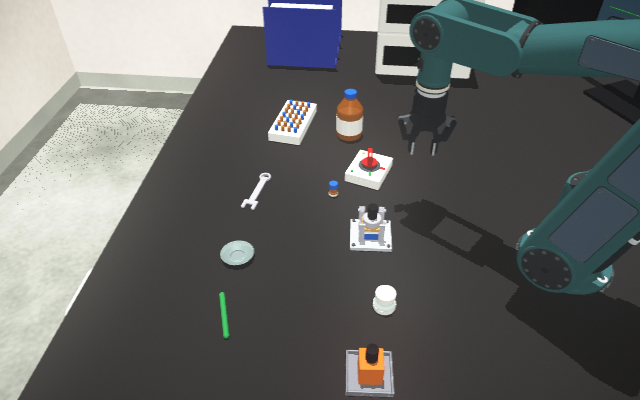

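Run:
```python
from h import *
print(finish_job())
```

```text
the job is handed in; nothing more can be done
None
```

The job is done and handed in at about 53 s of the 210 s allowed. `finish_job()` gives no verdict, so what follows is from my own last pictures and readings.

**What was built:**
- The orange gauge block stands upright in the tray.
- The pocket holds the blue body, then the one white spacer present, then the brass disc, with the steel weight on top.
- The red knob was pushed down, turned to the green mark and released.

**Final checks:**
- **Gauge block:** its top is at about (0.446, 0.345), within about 2 mm of the tray centre.
- **Stack:** the layers show in the right order. The weight's top reads 0.100–0.103 m, where 0.102 m is expected for a fully seated stack. In the top camera the weight is centred to about 1 mm.
- **Knob:** the bar turned about 70° (roughly 1.23 rad), and its top is at the same height as before the push, so it is up and at the green mark.
- **Robot and bystanders:** the arm is clear of everything, and no bystander looks moved in the final side picture; I did not re-measure their positions.

**What went wrong or disagreed:**
- My first grip on the spacer was too shallow. It slipped and moved about 14 mm, so I measured it again and gripped it lower.
- The two cameras disagree by about 1–3 mm on positions and 2–3 mm on heights.

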